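# Reclamp a mould half in the ratchet clamp

## Robot

A 7-joint arm with a two-finger parallel gripper is mounted at the origin on a cart in front of the work surface, level with it; the furniture and walls round the work are solid. World frame = base frame: x ahead of the robot, y to its left, z up, the work surface at z = 0. Lengths are in m, angles in rad, forces in N, time in s.
With the tool pointing down it reaches from about 0.425 to 0.925 m from the base axis. Payload 6.8 kg.
Tool frame: the origin (TCP) lies at the very end of the fingers, on their centre line; the grasp point (between the pads) lies 19 mm behind it; z points along the fingers, x is the direction in which the jaws open and shut, and the axes are right-handed (so a half turn about z gives the same grasp; the last joint's range is limited). The gripper opens to 85 mm and grips with 20 to 120 N. Pads are 22 mm wide; open, the fingers measure 114 mm over their backs; the gripper's body (76 mm by 85 mm) begins 54 mm behind the grasp point. The pads swing forward as they close: fully open they stand 13 mm farther back than shut.
Start: joints at [1.231, 0.477, 0.022, 1.555, -0.011, 1.109, -0.083], TCP at [0.155, -0.657, 0.231] pointing down, gripper open.
Joint ranges: [-2.96, 2.96], [-0.34, 2.1], [-1.41, 1.46], [0.24, 2.44], [-1.37, 4.51], [0.17, 1.92], [-2.96, 2.96]. Speed limits (rad/s): [2.39, 2.39, 3.14, 3.14, 3.14, 3.14, 3.14].

## Interface

Orientations are given as a rotation vector (axis times angle).
In Python, from station import bot, eyes gives the robot as it stands.
- The arm moves only by the shell command python3 -m inch 'ROWS'. ROWS is JSON, one flat list of numbers, 5 for each row, row after row: the finger opening in mm, from 0 to 85.4, then the shift along the tool's x, y, z in mm, then the turn about the tool's z in degrees. A call has 1 to 12 rows; each row shifts and turns the commanded pose from where the row before left it, along the tool's axes as they then stand; what a row does not reach is not made up. A row lasts 1/10 s, in which the tool goes at most 50 mm and 8.59 degrees, less where a joint would pass 70% of its speed; a pose out of reach is approached as far as the arm can. A call with a gripper value outside its range is refused whole. The fingers move at their own pace and stop on an object; the grip force is fixed at half the most. Time passes only in rows, so rows that do not move let the fingers close. It gives the time, the measured TCP pose, the force and the opening at its end, in the units of the state.
- bot.observe(): the state, without advancing time (a new reading comes with each control period).
- eyes.camera(name): name is "scene" or "top"; returns a dict with "pixels" (384x512x3 uint8, red, green, blue), "depth" (384x512 float32, m along the optical axis (not along the pixel's ray), 0 where there is no reading), "fx", "fy", "cx", "cy" (pixels), "world_to_cam" (4x4, takes a point from world to camera coordinates). Camera axes: x right, y up, looking along -z (the intrinsics and any distortion apply to the point x, -y, -z); pixel columns grow to the right and rows downward; lengths in m; the calibration is good to about 2 mm. A picture is of the moment at which its call begins.
- bot.job_done(): hands the job in, once; it reports no verdict.
The state is a dict: "clock": time; "qpos": joint angles; "qd": joint speeds; "effort": joint torques, N m; "tool_pos": TCP position; "orientation": TCP orientation; "ft_force": force on the tool from outside, world axes, zero at the start; "torque": the same for the moment, N m; "finger_gap": finger opening in m.
Only numpy, scipy, OpenCV 4.12 (cv2) and the standard library are available. Lean on these libraries where they do the work, as an engineer would, in place of code of your own. Each camera call takes 0.05 s, during which the arm holds its last target.

## Task

The jaw of the ratchet clamp has been wound in too far for the light blue mould half. Push the red knob down to free the pawl and, keeping it down, turn it back (anticlockwise from above) until the mould half fits; let the knob up and lay the mould half flat on the clamp's bed between jaw and fence, its long side along the jaw's travel. Then wind the knob clockwise click by click until the sprung jaw holds the mould half square against the fence with about 11 N (never over 20 N), and let go so that the ratchet holds it; never force the knob back against the engaged pawl, and leave the other things on the bench alone.

Things in the scene. Friction and masses are not known exactly. Their poses are not given: they have to be found in the camera images.
- clamp: ratchet clamp fixed to the bench: grey base plate 100 x 260 x 10 mm. Origin: centre of the plate's underside; z up, y along the plate from the knob end to the fence end. The bed (plate top) is at z = 10 mm, the knob's axis at x = 0, y = -83 mm. At the far end an adjustable steel fence, 70 mm wide, z 10 to 32 mm, is bolted anywhere between y = +101 and +115 mm (its face).
- knob (a joint): turn of the red knob, rad: 0 = jaw fully open (stop), grows clockwise from above as the jaw closes, 13 mm per rad; stop at 2.9. Starts at 2.12 to 2.4. 36 ratchet teeth: one click = 0.175 rad = 2.3 mm = 5 N of clamping. Clamping pushes the knob back with 0.013 N m per N (0.14 N m at 11 N), besides about 0.02 to 0.03 N m of friction and clicking.
- knob_grip (a point): centre of the red bar grip on the knob's axis, 68 mm above the bench when up; the bar is 52 mm long, 16 thick, 28 tall (z 54 to 82 mm). Under it a black disc of radius 40 mm (z 44 to 52 mm, boss of radius 14 mm to 56 mm) sinks with it when pushed; the toothed wheel below does not. The point's x axis runs along the bar (a white line marks its +x half).
- pawl: brass spring pawl at the toothed wheel, on the clamp's -x side. Origin at its pivot, x = -43, y = -117 mm, at bench level. It lets the knob turn clockwise only; when let go, a loaded knob settles back by up to one click onto the pawl. Just after a click the pawl, not the hand, may bear the load: feel between clicks. Over 35 N on it (1.1 N m on the knob turned back) is too much.
- mould: loose light blue mould half, 60 (x) x 85 (y) x 24 mm (z; its solid sides are 22 mm tall), 0.08 to 0.2 kg, lying flat on the bench. Origin: centre of its underside. Either end may face the fence. A tall carboy (fixed, x 0.60 to 0.82, y -0.35 to -0.11 m in the room) stands to the right of it, behind the clamp: go round it.
- grip (a joint): how far the knob is pushed down, in m: 0 up, 0.009 bottom. A spring pushes it up: 3 N at the top, 11 N at the bottom. From about 0.005 down the black disc under the grip holds the pawl clear and the knob turns freely both ways; let go, it rises and the pawl drops in again.
- carriage: blue block, 60 mm wide, that the knob drives along +y; in front of it the jaw plate (56 mm wide, z 11 to 30 mm) on two springs (1 N to start, then 2.2 N per mm, up to 16 mm). Origin: at bench level, x = 0, 3 mm (springs slack) behind the jaw's pressing face. The slack gap from jaw to fence is 105 mm (+/- 7 mm, by the fence's setting) minus 13 mm per rad of knob.
- masking_tape: roll of masking tape lying flat, bystander, 104 x 25 mm; origin at the centre of its underside
- syringe: syringe with blue plunger lying flat, bystander, 36 x 128 x 24 mm; origin at the centre of its underside

How it is judged:
On the way, in this order (a step that is already met when the one before it is completed fails the run):
1. the knob has been turned back to make room for the mould half (knob below 1.9 rad) (value of joint knob below 1.9 rad), for 0.2 s.
2. the mould half lies flat on the bed between jaw and fence (z of mould in the frame of clamp between 0.008 and 0.013 m and angle between mould's own z axis and vertical below 0.06 rad and x of mould in the frame of clamp between -0.02 and 0.02 m and y of mould in the frame of clamp between 0.035 and 0.075 m), for 0.2 s.
At the end, for the whole second after the job is handed in: The mould half lies flat on the bed, square (0.06 rad) and within 20 mm of the centre line, against the fence (its centre over 55 mm from the clamp's centre), at rest, pressed by the carriage's sprung jaw with 6 to 16 N; the knob is up and the ratchet alone holds it (contact force between carriage and mould between 6 and 16 N and angle between the y axis of mould and the y axis of clamp, either way round below 0.06 rad and x of mould in the frame of clamp between -0.02 and 0.02 m and z of mould in the frame of clamp below 0.013 m and angle between mould's own z axis and vertical below 0.06 rad and value of joint grip below 0.002 m and linear speed of mould below 0.02 m/s and y of mould in the frame of clamp above 0.055 m); the robot touches nothing.
It fails at once if the jaw presses the mould half with over 20 N (contact force between carriage and mould above 20 N).
It fails at once if the knob is forced back against the pawl (over 35 N on it) (contact force between pawl and knob above 35 N).
It fails at once if the masking tape or the syringe is moved by over 30 mm (distance of any of masking_tape, syringe from where it was at the start of the episode above 0.03 m).
It also fails if it takes over 72 s, if anything falls off the work surface, if the arm or the gripper's body presses on something with over 40 N, if the wrist force passes 120 N, or if a joint passes its speed limit or range.

## Working session

There is one attempt and no reset: what is moved stays moved. The work goes in short steps, Python scripts to look and compute and a shell command to move; the robot and the scene stay as the last step left them, time stands still between calls to the robot, and variables do not carry over. Pictures are saved under pics/ and viewed, and the job is handed in when it is done.

```bash
ls -la; mkdir -p pics; python3 - <<'E'
from station import bot, eyes
import cv2,numpy as np
s=bot.observe(); print(s)
for n in ("scene","top"):
    c=eyes.camera(n); np.savez(f"pics/{n}0.npz",**c)
    cv2.imwrite(f"pics/{n}0.png",cv2.resize(c["pixels"][:,:,::-1],None,fx=1.5,fy=1.5,interpolation=cv2.INTER_CUBIC))
    print(n,c["fx"],c["fy"],c["cx"],c["cy"],c["world_to_cam"].round(3).tolist(), [k for k in c])
E
```

```text
total 12
drwxr-xr-x  3 agent agent 4096 Dec  6 06:52 .
drwxr-xr-x 23 root  root  4096 Dec  6 06:52 ..
drwxr-xr-x  2 agent agent 4096 Dec  6 06:52 pics
{'clock': 0.0, 'qpos': array([ 1.23093638,  0.47780002,  0.02235212,  1.55646298, -0.01148459,
        1.10929448, -0.08310611]), 'qd': array([-8.67024466e-04, -5.75343112e-05,  9.36086741e-05,  5.35767909e-04,
        3.20745634e-04,  5.72914948e-04,  1.59668960e-04]), 'effort': array([ 1.53350888e-04, -5.96462202e+01,  1.60814624e+00, -2.81198448e+01,
        1.24701503e-02,  9.52636474e-03, -1.77918182e-06]), 'tool_pos': array([ 0.15487733, -0.6563787 ,  0.23032115]), 'orientation': array([-2.46260391e+00,  1.94905519e+00,  2.40521868e-03]), 'ft_force': array([-0.05002983, -0.49839841,  0.41769317]), 'torque': array([-0.02487761,  0.06159371,  0.00534374]), 'finger_gap': 0.08574641672605972}
scene 422.43166339559525 422.43166339559525 244.34483230775783 188.28684607065406 [[-0.746, -0.665, 0.021, 0.301], [0.428, -0.455, 0.781, -0.339], [-0.51, 0.592, 0.624, -1.069], [0.0, 0.0, 0.0, 1.0]] ['pixels', 'depth', 'fx', 'fy', 'cx', 'cy', 'world_to_cam']
top 390.01890001811887 390.01890001811887 254.31048732668253 188.4664604970913 [[-0.118, -0.993, 0.002, -0.064], [0.97, -0.115, 0.213, -0.524], [-0.211, 0.027, 0.977, -0.996], [0.0, 0.0, 0.0, 1.0]] ['pixels', 'depth', 'fx', 'fy', 'cx', 'cy', 'world_to_cam']
```

View pics/scene0.png

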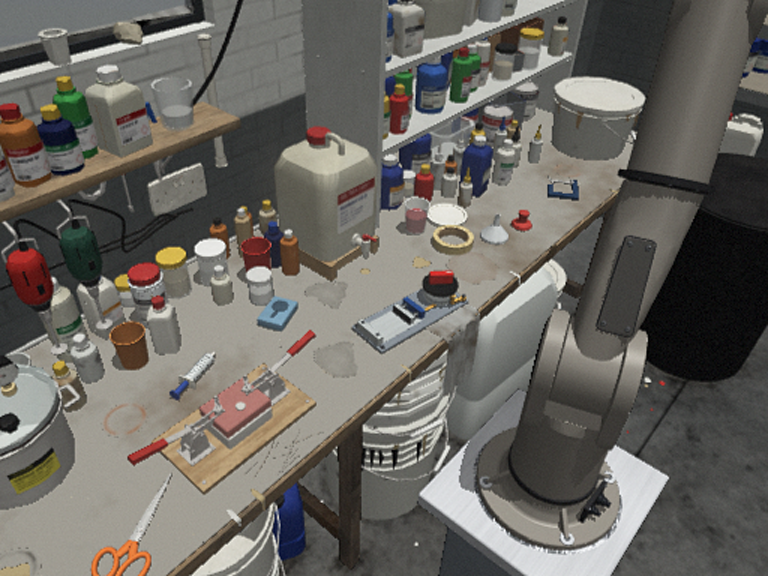

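View pics/top0.png

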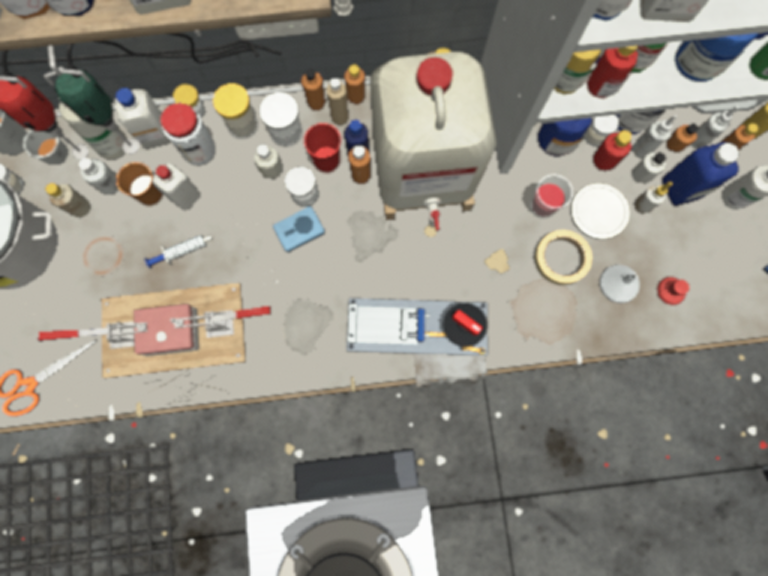

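```bash
cat > h.py <<'E'
import numpy as np,cv2
from scipy.spatial.transform import Rotation as R
def load(f): return dict(np.load(f))
def ray(c,u,v):
    W=c["world_to_cam"]; d=np.array([(u-c["cx"])/c["fx"],-(v-c["cy"])/c["fy"],-1.0])
    Rm=W[:3,:3]; o=-Rm.T@W[:3,3]; return o,Rm.T@d
def atz(c,u,v,z):
    o,d=ray(c,u,v); return o+d*(z-o[2])/d[2]
def dep(c,u,v):
    o,d=ray(c,u,v); return o+d*c["depth"][int(round(v)),int(round(u))]
def proj(c,p):
    W=c["world_to_cam"]; q=W[:3,:3]@np.asarray(p)+W[:3,3]
    return c["cx"]+c["fx"]*q[0]/-q[2], c["cy"]-c["fy"]*q[1]/-q[2]
def crop(c,u0,v0,u1,v1,k,fn):
    im=cv2.resize(c["pixels"][v0:v1,u0:u1,::-1],None,fx=k,fy=k,interpolation=cv2.INTER_CUBIC)
    for u in range((u0+9)//10*10,u1,10):
        cv2.line(im,(int((u-u0+.5)*k),0),(int((u-u0+.5)*k),6 if u%50 else 14),(0,255,255),1)
        if u%20==0: cv2.putText(im,str(u),(int((u-u0+.5)*k)-10,24),0,.38,(0,255,255),1)
    for v in range((v0+9)//10*10,v1,10):
        cv2.line(im,(0,int((v-v0+.5)*k)),(6,int((v-v0+.5)*k)),(0,255,255),1)
        if v%20==0: cv2.putText(im,str(v),(9,int((v-v0+.5)*k)+4),0,.38,(0,255,255),1)
    cv2.imwrite(fn,im)
E
python3 - <<'E'
from h import *
c=load("pics/top0.npz"); crop(c,175,130,335,245,5,"pics/a.png")
s=load("pics/scene0.npz"); crop(s,165,165,325,245,5,"pics/b.png")
E
```

```text
(no output)
```

View pics/a.png

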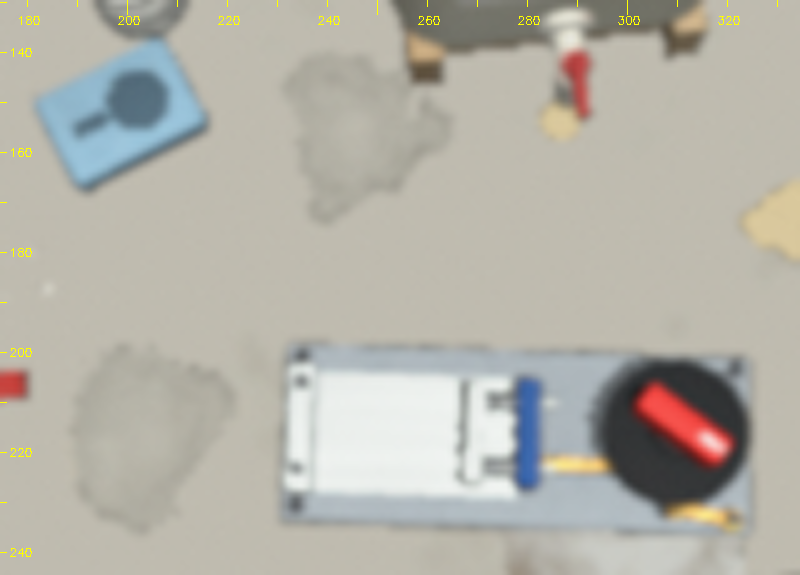

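View pics/b.png

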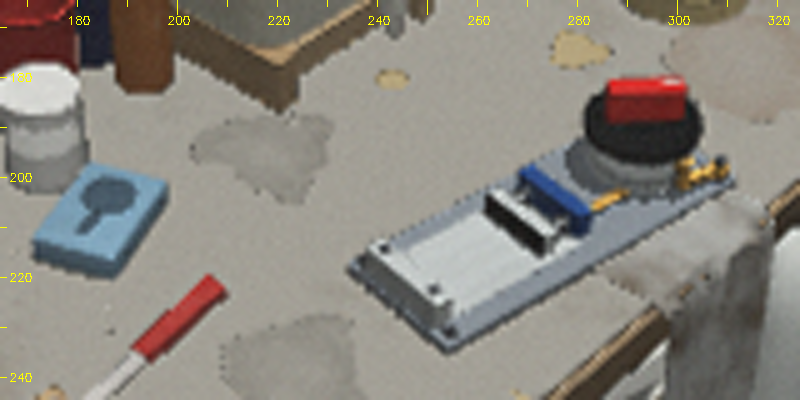

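```bash
python3 - <<'E'
from h import *
np.set_printoptions(precision=4,suppress=True)
c=load("pics/top0.npz"); s=load("pics/scene0.npz")
P=[atz(c,*p,0.01) for p in [(231.5,198.5),(325,201.3),(324.3,236.3),(230.7,234)]]
for p in P: print("plate",p)
for i in range(4): print(np.linalg.norm(P[i]-P[(i+1)%4]))
ctr=sum(P)/4; ey=(P[0]+P[3]-P[1]-P[2]); yaw=np.arctan2(-ey[0],ey[1]); print("ctr",ctr,"yaw(deg)",np.degrees(yaw))
K=ctr[:2]+R.from_euler('z',yaw).as_matrix()[:2,:2]@[0,-.083]; print("knob axis from plate",K)
Q=[atz(c,*p,0.082) for p in [(303.2,207.5),(318.5,220.3)]]; print("bar",Q,(Q[0]+Q[1])/2,np.linalg.norm(Q[0]-Q[1]))
# plate via scene: 4 corners visible
for p in [(289,153)]: pass
M=[atz(c,*p,0.022) for p in [(182,150),(206.5,137),(216.3,154),(191.5,167)]]
for i in range(4): print("m",M[i],np.linalg.norm(M[i]-M[(i+1)%4]))
print("mc",sum(M)/4)
# depth: colour segments
import cv2
for n,cc in (("top",c),("scene",s)):
    hsv=cv2.cvtColor(cc["pixels"],cv2.COLOR_RGB2HSV)
    H,W=hsv.shape[:2]
    def pts(mask,box):
        m=np.zeros((H,W),bool);u0,v0,u1,v1=box;m[v0:v1,u0:u1]=mask[v0:v1,u0:u1]
        vs,us=np.nonzero(m&(cc["depth"]>0)); return np.array([dep(cc,u,v) for u,v in zip(us,vs)])
    red=((hsv[...,0]<8)|(hsv[...,0]>172))&(hsv[...,1]>150)&(hsv[...,2]>120)
    b={"top":(295,200,330,230),"scene":(280,170,310,195)}[n]
    p=pts(red,b); print(n,"red",len(p),np.percentile(p,[2,50,98],axis=0))
    t=p[p[:,2]>.078]; 
    if len(t)>8: print("top-face",len(t),cv2.minAreaRect((t[:,:2]*1000).astype(np.float32)))
    lb=(hsv[...,0]>92)&(hsv[...,0]<112)&(hsv[...,1]>70)
    b={"top":(175,132,222,172),"scene":(165,192,205,224)}[n]
    p=pts(lb,b); print(n,"mould",len(p),np.percentile(p,[2,50,98],axis=0)); t=p[p[:,2]>.017]
    print(cv2.minAreaRect((t[:,:2]*1000).astype(np.float32)))
    bk=(hsv[...,2]<70); b={"top":(290,198,330,234),"scene":(278,178,308,200)}[n]
    p=pts(bk,b); t=p[(p[:,2]>.045)&(p[:,2]<.06)]; print("disc",len(t), cv2.minEnclosingCircle((t[:,:2]*1000).astype(np.float32)))
E
```

```text
plate [ 0.5019 -0.0591  0.01  ]
plate [ 0.4632 -0.3184  0.01  ]
plate [ 0.3668 -0.3012  0.01  ]
plate [ 0.4033 -0.0465  0.01  ]
0.2620926159580384
0.0978945034627599
0.25731220816628314
0.09936753073429659
ctr [ 0.4338 -0.1813  0.01  ] yaw(deg) -8.319164089406843
knob axis from plate [ 0.4218 -0.2634]
bar [array([ 0.4421, -0.2446,  0.082 ]), array([ 0.4042, -0.279 ,  0.082 ])] [ 0.4232 -0.2618  0.082 ] 0.05117752598422822
m [0.6559 0.0657 0.022 ] 0.0790971244790013
m [ 0.6866 -0.0072  0.022 ] 0.05869022896299827
m [ 0.6326 -0.0302  0.022 ] 0.0790820406167057
m [0.6027 0.043  0.022 ] 0.05783457696788542
mc [0.6445 0.0178 0.022 ]
top red 117 [[ 0.4019 -0.2842  0.0526]
 [ 0.4249 -0.2593  0.0822]
 [ 0.4423 -0.2431  0.0871]]
top-face 97 ((421.98199462890625, -263.39996337890625), (50.1844596862793, 16.326011657714844), 45.64921188354492)
top mould 492 [[ 0.611  -0.0191  0.0193]
 [ 0.6419  0.018   0.0236]
 [ 0.675   0.0554  0.0279]]
((642.6138305664062, 18.787548065185547), (55.42161560058594, 76.61094665527344), 23.35202980041504)
disc 392 ((421.1969299316406, -262.1003723144531), 37.584617614746094)
scene red 40 [[ 0.4003 -0.2722  0.079 ]
 [ 0.4196 -0.2562  0.0814]
 [ 0.4367 -0.2394  0.0845]]
top-face 40 ((418.7312316894531, -259.0326843261719), (46.032798767089844, 18.071876525878906), 37.531044006347656)
scene mould 325 [[ 0.6044 -0.0153  0.0133]
 [ 0.6367  0.0275  0.0216]
 [ 0.6733  0.0672  0.026 ]]
((640.4198608398438, 24.519210815429688), (58.592002868652344, 83.93486022949219), 19.262239456176758)
disc 191 ((417.41192626953125, -258.2726745605469), 39.84950256347656)
```

```bash
cat >> h.py <<'E'
def pose():
    from station import bot
    s=bot.observe(); Rm=R.from_rotvec(s["orientation"]).as_matrix(); return s,Rm
def go(target,yaw=None,z=None):
    """print shift in tool axes mm to world target & turn (deg) so tool x has world heading yaw deg"""
    s,Rm=pose(); d=np.asarray(target)-s["tool_pos"]; print("t",s["clock"],"tcp",s["tool_pos"].round(4),"F",s["ft_force"].round(2),"T",s["torque"].round(3),"gap",round(s["finger_gap"]*1000,1),"q",s["qpos"].round(2))
    h=np.degrees(np.arctan2(Rm[1,0],Rm[0,0])); print("heading x",h.round(2),"tilt",np.degrees(np.arccos(-Rm[2,2])).round(2))
    print("shift tool mm",(Rm.T@d*1000).round(1))
    if yaw is not None:
        # tool z down: positive tool turn lowers the heading
        print("turn deg",[round((h-yaw+k+180)%360-180,2) for k in (0,180)])
E
python3 - <<'E'
from h import *
go([0.421,-0.2615,0.16],-48+90)
E
```

```text
t 0.1 tcp [ 0.1549 -0.6564  0.2304] F [0.67 0.44 0.27] T [ 0.015 -0.036  0.023] gap 85.5 q [ 1.23  0.48  0.02  1.56 -0.01  1.11 -0.08]
heading x -76.72 tilt 0.1
shift tool mm [-323.1 -349.7   70.9]
turn deg [np.float64(-118.72), np.float64(61.28)]
```

```bash
python3 -m inch '[85,-27,-29.2,0,0, 85,-27,-29.2,0,0, 85,-27,-29.2,0,0, 85,-27,-29.2,0,0, 85,-27,-29.2,0,0, 85,-27,-29.2,0,0, 85,-27,-29.2,0,0, 85,-27,-29.2,0,0, 85,-27,-29.2,0,0, 85,-27,-29.2,0,0, 85,-27,-29.2,0,0, 85,-27,-29.2,0,0]'
python3 -m inch '[50,0,0,0,-8, 50,0,0,0,-8, 50,0,0,0,-8, 50,0,0,0,-4.7, 50,0,0,0,0]'
python3 - <<'E'
from h import *
go([0.421,-0.2615,0.12],-48)
E
```

```text
clock: 1.3
tool_pos: [0.4221, -0.2596, 0.2311]
orientation: [2.463, -1.95, -0.0]
ft_force: [-0.7, 0.5, -0.4]
finger_gap: 0.0852
clock: 1.8
tool_pos: [0.4214, -0.261, 0.231]
orientation: [-2.87, 1.277, 0.001]
ft_force: [0.2, 0.3, -0.4]
finger_gap: 0.0497
t 1.8 tcp [ 0.4214 -0.261   0.231 ] F [ 0.25  0.3  -0.4 ] T [0.003 0.017 0.006] gap 49.7 q [ 0.68  0.2  -0.29  1.96  0.07  0.99 -0.47]
heading x -47.99 tilt 0.04
shift tool mm [  0.2   0.6 111. ]
turn deg [np.float64(0.01), np.float64(-179.99)]
```

```bash
python3 -m inch '[50,0,0,35,0, 50,0,0,35,0, 50,0,0,35,0, 50,0,0,10,0, 50,0,0,0,0]'
python3 - <<'E'
from h import *
from station import eyes
for n,b in (("top",(270,170,370,250)),("scene",(250,130,350,210))):
    c=eyes.camera(n); np.savez(f"pics/{n}1.npz",**c); crop(c,*b,7,f"pics/{n}1.png")
E
```

```text
clock: 2.3
tool_pos: [0.4208, -0.2606, 0.1152]
orientation: [-2.869, 1.28, 0.005]
ft_force: [-0.3, -0.8, 0.0]
finger_gap: 0.0499
```

View pics/top1.png

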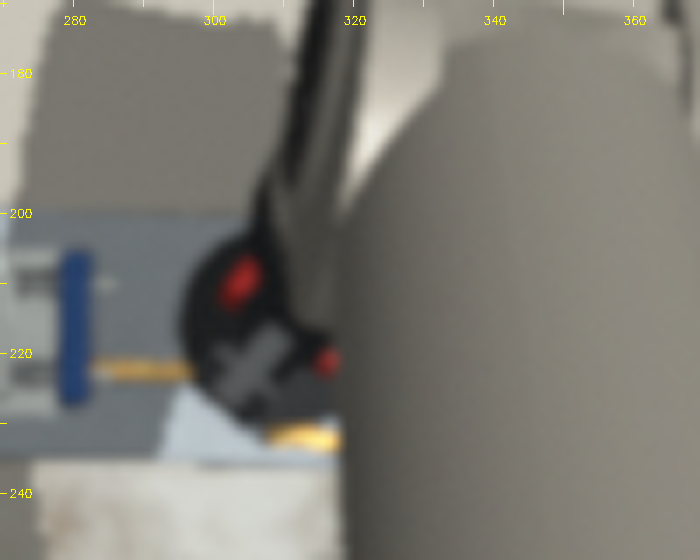

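View pics/scene1.png

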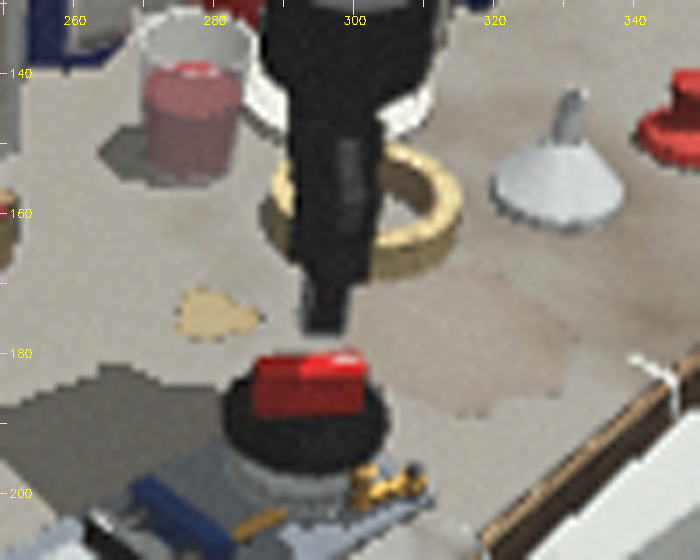

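```bash
python3 - <<'E'
from h import *
s,Rm=pose(); c=load("pics/scene1.npz"); o,d=ray(c,295,180); print("cam",o, s["tool_pos"])
x=Rm[:,0];y=Rm[:,1]
for sg in (1,-1):
    p=s["tool_pos"]+sg*x*.03+np.array([0,0,.008]); print(sg,proj(c,p), proj(c,p+y*.011),proj(c,p-y*.011))
for K in ((.421,-.2615),(.4187,-.259),(.4232,-.263)):
    print(K,[np.round(proj(c,np.array([*K,.082])+sg*x*.008),1) for sg in (1,-1)])
    print("   bar end u", [np.round(proj(c,np.array([*K,.07])+sg*y*.026),1) for sg in (1,-1)])
t=load("pics/top1.npz")
E
```

```text
cam [-0.17510407  0.67876459  0.92622067] [ 0.42256054 -0.26150814  0.11746315]
1 (np.float64(293.90497680951006), np.float64(164.76826776192647)) (np.float64(297.2533600646701), np.float64(164.81997515053806)) (np.float64(290.55571236596626), np.float64(164.71654676556844))
-1 (np.float64(295.71214361647515), np.float64(175.79887171144907)) (np.float64(299.1774240520885), np.float64(175.85088624709792)) (np.float64(292.24591931550117), np.float64(175.74684300819695))
(0.421, -0.2615) [array([293.7, 179.6]), array([294.1, 182.6])]
   bar end u [array([301.4, 184.1]), array([285.7, 183.8])]
(0.4187, -0.259) [array([293.8, 180.2]), array([294.3, 183.2])]
   bar end u [array([301.5, 184.7]), array([285.8, 184.5])]
(0.4232, -0.263) [array([293.4, 179.1]), array([293.9, 182.1])]
   bar end u [array([301.1, 183.6]), array([285.5, 183.3])]
```

```bash
python3 -m inch '[50,0,0,25,0, 50,0,0,25,0, 50,0,0,9,0, 40,0,0,0,0, 30,0,0,0,0]'
python3 - <<'E'
from h import *
go([0.421,-0.2615,0.058],-48)
E
```

```text
clock: 2.9
tool_pos: [0.4227, -0.2616, 0.0587]
orientation: [2.869, -1.279, 0.003]
ft_force: [0.3, -0.8, 0.8]
finger_gap: 0.0301
t 2.9 tcp [ 0.4227 -0.2616  0.0587] F [ 0.33 -0.83  0.77] T [-0.018  0.035 -0.007] gap 30.1 q [ 0.63  0.45 -0.24  2.1   0.18  0.61 -0.58]
heading x -48.03 tilt 0.12
shift tool mm [-1.2  1.2  0.7]
turn deg [np.float64(-0.03), np.float64(179.97)]
```

```bash
python3 -m inch '[20,-1,1,0,0, 10,0,0,0,0, 0,0,0,0,0, 0,0,0,0,0, 0,0,0,0,0]'
python3 - <<'E'
from h import *
go([0.421,-0.2615,0.058],-48)
E
```

```text
clock: 3.4
tool_pos: [0.4211, -0.2619, 0.0579]
orientation: [2.869, -1.279, 0.004]
ft_force: [1.3, -4.6, 3.7]
finger_gap: 0.0148
t 3.4 tcp [ 0.4211 -0.2619  0.0579] F [ 1.29 -4.56  3.67] T [-0.917 -0.182  0.109] gap 14.8 q [ 0.63  0.45 -0.24  2.1   0.18  0.61 -0.58]
heading x -48.04 tilt 0.13
shift tool mm [-0.4 -0.2 -0.1]
turn deg [np.float64(-0.04), np.float64(179.96)]
```

```bash
python3 -m inch '[0,0,0,4,0, 0,0,0,4,0, 0,0,0,0,0, 0,0,0,0,0]'
python3 - <<'E'
from h import *
go([0.421,-0.2615,0.05],-48)
E
```

```text
clock: 3.8
tool_pos: [0.4212, -0.262, 0.0502]
orientation: [2.869, -1.279, 0.003]
ft_force: [-0.1, -3.1, 11.1]
finger_gap: 0.0149
t 3.8 tcp [ 0.4212 -0.262   0.0502] F [-0.11 -3.08 11.07] T [-0.668  0.156 -0.059] gap 14.9 q [ 0.63  0.46 -0.24  2.11  0.19  0.59 -0.59]
heading x -48.05 tilt 0.13
shift tool mm [-0.5 -0.1  0.2]
turn deg [np.float64(-0.05), np.float64(179.95)]
```

```bash
python3 -m inch '[0,0,0,0,-3, 0,0,0,0,-5, 0,0,0,0,-6, 0,0,0,0,-6, 0,0,0,0,0]'
python3 - <<'E'
from h import *
go([0.421,-0.2615,0.05],-28)
E
```

```text
clock: 4.3
tool_pos: [0.4211, -0.2619, 0.0503]
orientation: [3.048, -0.757, 0.003]
ft_force: [-0.2, -3.3, 11.3]
finger_gap: 0.0146
t 4.3 tcp [ 0.4211 -0.2619  0.0503] F [-0.22 -3.35 11.35] T [-0.568  0.196  0.064] gap 14.6 q [ 0.7   0.47 -0.33  2.1   0.26  0.61 -0.3 ]
heading x -27.88 tilt 0.12
shift tool mm [-0.3 -0.3  0.3]
turn deg [np.float64(0.12), np.float64(-179.88)]
```

```bash
python3 -m inch '[0,0,0,0,-6, 0,0,0,0,-7, 0,0,0,0,-7, 0,0,0,0,-7, 0,0,0,0,-7, 0,0,0,0,-7, 0,0,0,0,-7, 0,0,0,0,-7, 0,0,0,0,-7, 0,0,0,0,-4, 0,0,0,0,0]'
python3 - <<'E'
from h import *
go([0.421,-0.2615,0.05],38)
E
```

```text
clock: 5.4
tool_pos: [0.4209, -0.262, 0.0502]
orientation: [2.968, 1.024, 0.001]
ft_force: [-0.6, -2.4, 12.4]
finger_gap: 0.0146
t 5.4 tcp [ 0.4209 -0.262   0.0502] F [-0.59 -2.41 12.41] T [-0.747  0.3    0.022] gap 14.6 q [ 0.93  0.52 -0.61  2.09  0.48  0.67  0.66]
heading x 38.07 tilt 0.11
shift tool mm [ 0.4 -0.4  0.2]
turn deg [np.float64(0.07), np.float64(-179.93)]
```

```bash
python3 -m inch '[0,0,0,-4,0, 0,0,0,-4,0, 0,0,0,0,0, 25,0,0,0,0, 40,0,0,0,0, 50,0,0,-10,0, 50,0,0,-40,0, 50,0,0,-40,0, 50,0,0,-40,0, 50,0,0,-40,0, 50,0,0,0,0]'
python3 - <<'E'
from h import *
go([0.6435,0.02,0.19],0)
from station import eyes
for n,b in (("top",(175,130,335,245)),("scene",(165,165,325,245))):
    c=eyes.camera(n); np.savez(f"pics/{n}2.npz",**c); crop(c,*b,5,f"pics/{n}2.png")
E
```

```text
clock: 6.5
tool_pos: [0.4232, -0.2615, 0.2327]
orientation: [2.964, 1.021, 0.008]
ft_force: [0.8, 0.3, 0.8]
finger_gap: 0.05
t 6.5 tcp [ 0.4232 -0.2615  0.2327] F [0.85 0.25 0.79] T [-0.033 -0.018 -0.012] gap 50.0 q [ 1.09  0.26 -0.77  1.94  0.22  1.02  0.89]
heading x 38.01 tilt 0.5
shift tool mm [346.8 -86.5  43. ]
turn deg [np.float64(38.01), np.float64(-141.99)]
```

View pics/top2.png

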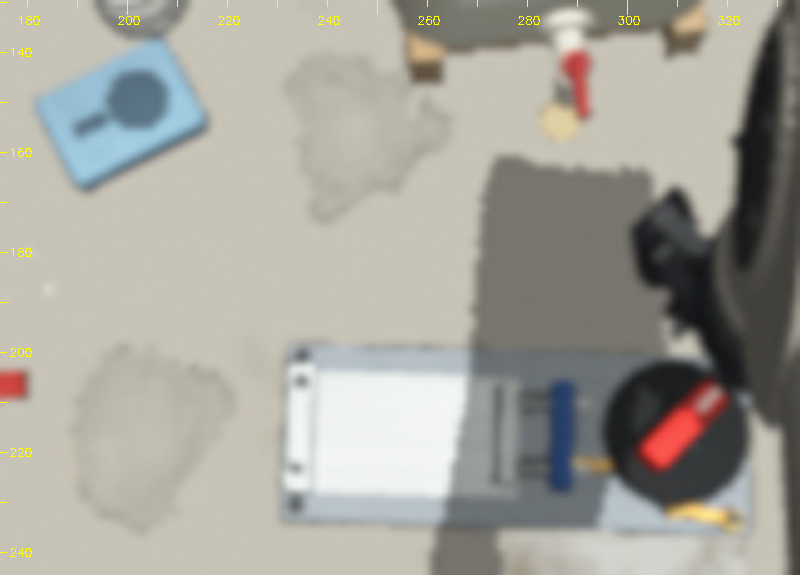

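View pics/scene2.png

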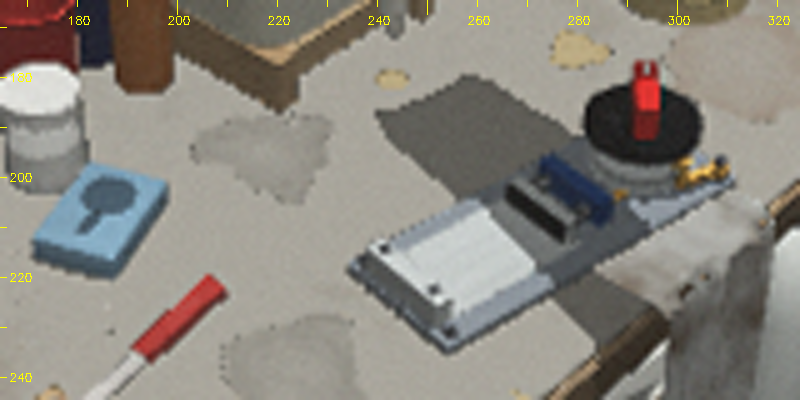

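```bash
python3 - <<'E'
from h import *
np.set_printoptions(precision=4,suppress=True)
c=load("pics/top2.npz"); s=load("pics/scene2.npz")
yaw=np.radians(-8.3); Rz=R.from_euler('z',yaw).as_matrix(); K=np.array([.421,-.262,0]); C=K-Rz@[0,-.083,0]; print("C",C)
f=lambda p:(Rz.T@(p-C))*1000
for nm,u,v,z in [("fence",237.2,203.5,.032),("fence",236.5,229,.032),("jaw",273.5,206,.030),("jaw",273,227,.030),("plateTL",231.5,198.5,.01),("plateBL",230.7,234,.01),("TR",325,201.3,.01),("BR",324.3,236.3,.01)]:
    print("top",nm,f(atz(c,u,v,z)))
# scene: fence face top edge (near jaw) : from (241.5,212) to (255,224); jaw top front edge: (266,203)-(279,211)
for nm,u,v,z in [("fence",241,212,.032),("fence",254.5,224,.032),("jaw",265.5,201.5,.030),("jaw",278.5,211.5,.030),("plateL",234.5,218.5,.01),("plateB",254,235,.01),("plateR",311,201,.01)]:
    print("scene",nm,f(atz(s,u,v,z)))
E
python3 - <<'E'
from h import *
s=load("pics/scene2.npz"); crop(s,225,190,305,240,10,"pics/z.png")
c=load("pics/top2.npz"); crop(c,225,190,305,240,10,"pics/zt.png")
E
```

```text
C [ 0.433  -0.1799  0.    ]
top fence [ 33.0602 111.8729  32.    ]
top fence [-36.8586 111.2263  32.    ]
top jaw [29.1721 12.2552 30.    ]
top jaw [-28.5352  12.6604  30.    ]
top plateTL [ 50.7375 129.4153  10.    ]
top plateBL [-48.6153 127.6998  10.    ]
top TR [  49.8975 -132.676    10.    ]
top BR [ -47.949  -129.6115   10.    ]
scene fence [ 33.8766 113.9997  32.    ]
scene fence [-34.4337 116.7792  32.    ]
scene jaw [25.083 17.018 30.   ]
scene jaw [-37.2567  17.626   30.    ]
scene plateL [ 41.6322 134.0132  10.    ]
scene plateB [-53.18   134.0849  10.    ]
scene plateR [ -51.9204 -121.334    10.    ]
```

View pics/z.png

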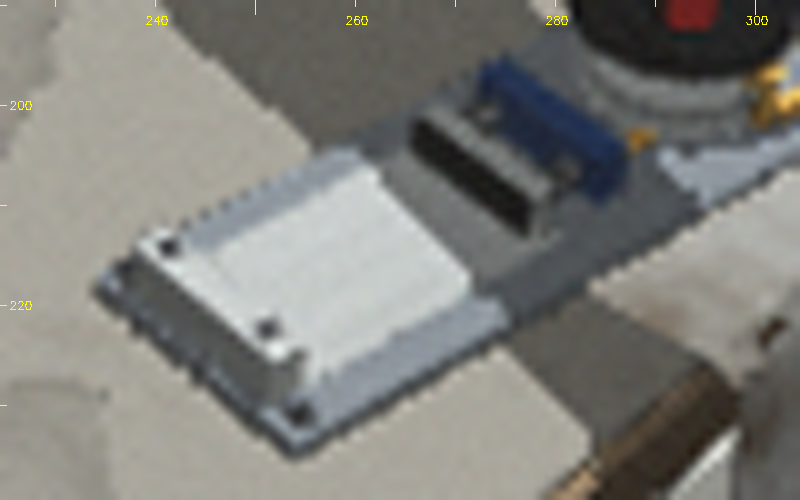

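View pics/zt.png

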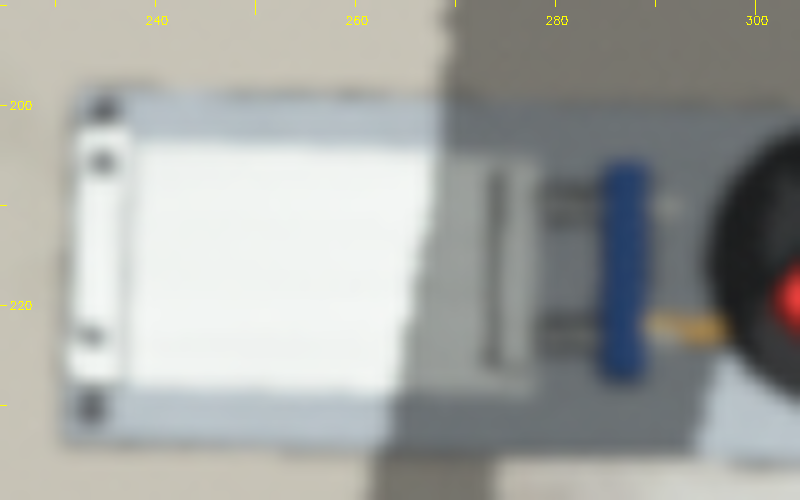

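```bash
python3 - <<'E'
from h import *
s=load("pics/scene2.npz"); crop(s,165,190,205,225,16,"pics/ms.png")
c=load("pics/top2.npz"); crop(c,178,132,220,172,16,"pics/mt.png")
E
```

```text
(no output)
```

View pics/ms.png

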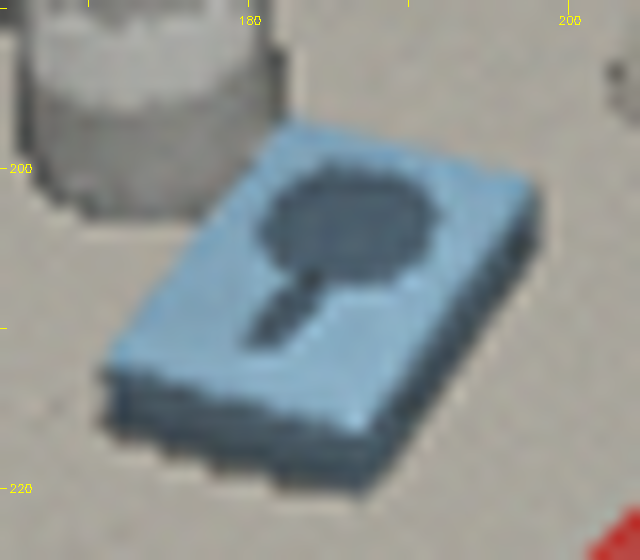

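View pics/mt.png

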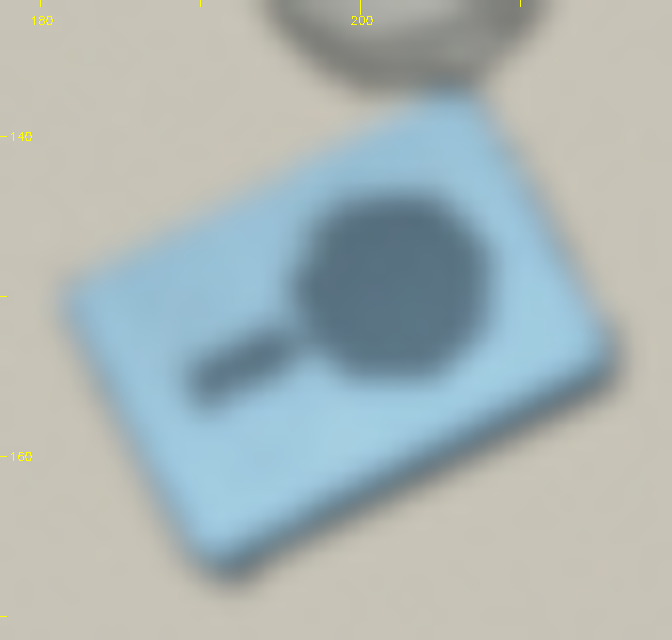

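```bash
python3 - <<'E'
from h import *
np.set_printoptions(precision=4,suppress=True)
c=load("pics/top2.npz"); s=load("pics/scene2.npz")
for cc,L in ((c,[(181.4,149.8),(206.8,136.6),(216.0,153.7),(190.6,166.8)]),(s,[(171.2,212.6),(182.5,197.2),(198.5,201.2),(187.5,216.5)])):
    M=[atz(cc,*p,.023) for p in L]
    print(sum(M)/4,[np.linalg.norm(M[i]-M[(i+1)%4]).round(4) for i in range(4)],[np.degrees(np.arctan2(*(M[(i+1)%4]-M[i])[1::-1])).round(1) for i in range(4)])
E
```

```text
[0.6451 0.0187 0.023 ] [np.float64(0.0816), np.float64(0.0581), np.float64(0.0806), np.float64(0.0574)] [np.float64(-67.7), np.float64(-158.5), np.float64(111.8), np.float64(22.4)]
[0.6391 0.0251 0.023 ] [np.float64(0.0817), np.float64(0.0579), np.float64(0.0801), np.float64(0.0562)] [np.float64(-67.6), np.float64(-157.6), np.float64(111.1), np.float64(24.0)]
```

```bash
python3 - <<'E'
from h import *
np.set_printoptions(precision=3,suppress=True)
c=load("pics/top2.npz"); s=load("pics/scene2.npz")
print("jar base",atz(s,173,203.3,0), "top jar", [dep(c,u,v) for u,v in ((200,122),(194,122),(206,122),(200,132),(200,136))])
print([dep(s,u,v) for u,v in ((172,180),(172,190),(172,200),(181,190),(180,200))])
# all depth points within 90 mm of mould with z>0.05
for cc in (c,s):
    v,u=np.nonzero(cc["depth"]>0); o,_=ray(cc,0,0); P=np.array([dep(cc,a,b) for a,b in zip(u,v)])
    d=P[:,:2]-[.6435,.02]; ax=np.radians(22.3); l=np.c_[d@[np.cos(ax),np.sin(ax)],d@[-np.sin(ax),np.cos(ax)]]
    m=(np.abs(l[:,0])<.08)&(np.abs(l[:,1])<.08)&(P[:,2]>.03); print(m.sum(), np.c_[l[m],P[m,2]].min(0) if m.any() else "",np.c_[l[m],P[m,2]].max(0) if m.any() else "")
    m&=(np.abs(l[:,1])<.05); print("near", np.c_[l[m],P[m,2]][np.argsort(l[m,0])][:6])
go([.6435,.02,.15],22.3)
E
```

```text
jar base [0.702 0.024 0.   ] top jar [array([0.714, 0.002, 0.072]), array([0.715, 0.019, 0.074]), array([ 0.712, -0.014,  0.072]), array([0.694, 0.007, 0.048]), array([0.696, 0.012, 0.012])]
[array([ 0.728, -0.002,  0.07 ]), array([0.696, 0.026, 0.061]), array([0.705, 0.025, 0.013]), array([ 0.692, -0.006,  0.045]), array([ 0.694, -0.   ,  0.004])]
355 [ 0.011 -0.072  0.03 ] [ 0.08  -0.006  0.077]
near [[ 0.011 -0.006  0.031]
 [ 0.035 -0.04   0.067]
 [ 0.035 -0.045  0.06 ]
 [ 0.036 -0.041  0.073]
 [ 0.036 -0.047  0.048]
 [ 0.036 -0.049  0.038]]
268 [ 0.034 -0.07   0.03 ] [ 0.08  -0.01   0.075]
near [[ 0.034 -0.039  0.069]
 [ 0.034 -0.045  0.06 ]
 [ 0.034 -0.041  0.038]
 [ 0.034 -0.038  0.061]
 [ 0.034 -0.043  0.045]
 [ 0.034 -0.036  0.046]]
t 6.6 tcp [ 0.42  -0.261  0.228] F [-0.85 -0.07 -0.18] T [ 0.045 -0.041 -0.004] gap 49.9 q [ 1.09  0.27 -0.76  1.94  0.22  1.02  0.89]
heading x 37.99 tilt 0.09
shift tool mm [348.7 -84.2  78.1]
turn deg [np.float64(15.69), np.float64(-164.31)]
```

```bash
python3 -m inch '[60,0,0,0,8, 70,0,0,0,7.7, 78,16.4,-31.3,0,0, 78,16.4,-31.3,0,0, 78,16.4,-31.3,0,0, 78,16.4,-31.3,0,0, 78,16.4,-31.3,0,0, 78,16.4,-31.3,0,0, 78,30,0,0,0, 78,30,0,0,0]'
python3 -m inch '[78,35,0,0,0, 78,35,0,0,0, 78,35,0,0,0, 78,35,0,0,0, 78,15,0,0,0, 78,0,0,30,0, 78,0,0,30,0, 78,0,0,30,0, 78,0,0,20,0, 78,0,0,0,0]'
python3 - <<'E'
from h import *
go([.639,.031,.1],22.3)
from station import eyes
for n,b in (("top",(150,90,260,170)),("scene",(130,140,240,220))):
    c=eyes.camera(n); np.savez(f"pics/{n}3.npz",**c); crop(c,*b,7,f"pics/{n}3.png")
E
```

```text
clock: 7.6
tool_pos: [0.4948, -0.026, 0.2259]
orientation: [-3.082, -0.61, 0.005]
ft_force: [0.1, -1.0, 0.8]
finger_gap: 0.0782
clock: 8.6
tool_pos: [0.6354, 0.0311, 0.1123]
orientation: [-3.081, -0.608, 0.014]
ft_force: [0.2, -0.1, 0.4]
finger_gap: 0.078
t 8.6 tcp [0.6354 0.0311 0.1123] F [ 0.23 -0.06  0.41] T [ 0.001 -0.013 -0.08 ] gap 78.0 q [ 0.36  0.65 -0.72  1.71  0.5   0.98 -0.16]
heading x 22.34 tilt 0.53
shift tool mm [ 3.4  1.5 12.3]
turn deg [np.float64(0.04), np.float64(-179.96)]
```

View pics/top3.png

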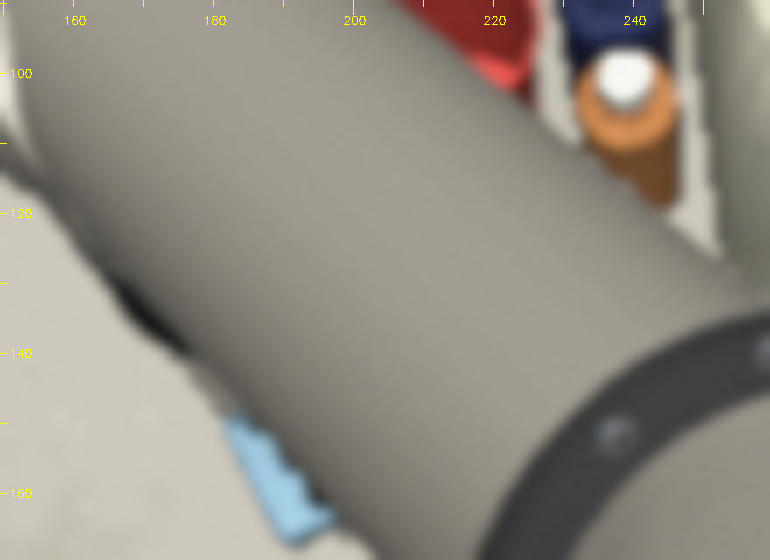

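View pics/scene3.png

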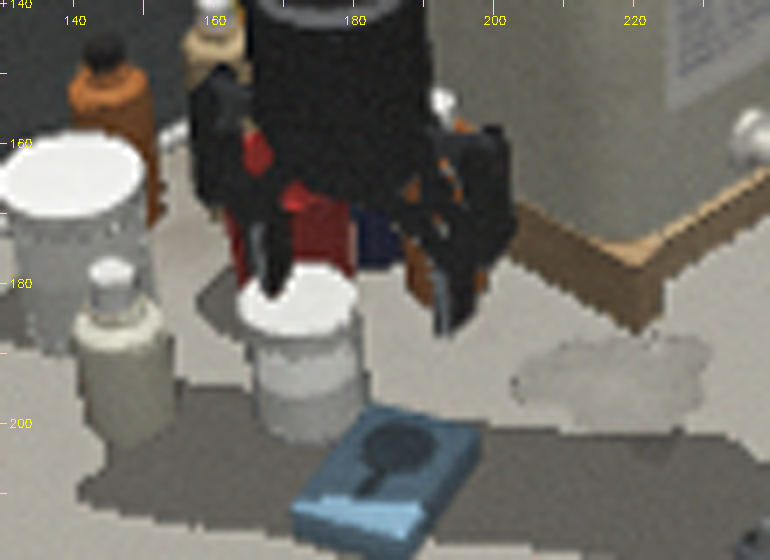

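```bash
python3 - <<'E'
from h import *
go([.639,.031,.1],22.3)
s,Rm=pose(); c=load("pics/scene3.npz")
for zo in (0,.006,.012):
    for sg in (1,-1): print(zo,sg,np.round(proj(c,s["tool_pos"]+sg*.042*Rm[:,0]+[0,0,zo]),1))
E
```

```text
t 8.7 tcp [0.6383 0.0319 0.1164] F [-0.14 -0.99  1.67] T [ 0.035  0.011 -0.026] gap 78.2 q [ 0.36  0.65 -0.72  1.7   0.5   0.98 -0.16]
heading x 22.32 tilt 0.14
shift tool mm [ 0.4  1.1 16.4]
turn deg [np.float64(0.02), np.float64(-179.98)]
0 1 [169.3 182.1]
0 -1 [194.  188.1]
0.006 1 [169.1 180.6]
0.006 -1 [193.9 186.5]
0.012 1 [168.9 179. ]
0.012 -1 [193.8 185. ]
```

```bash
python3 -m inch '[78,0,1,30,0, 78,0,0,30,0, 78,0,0,0,0]'
python3 -m inch '[78,0,0,20,0, 78,0,0,15,0, 78,0,0,14,0, 78,0,0,0,0]'
python3 - <<'E'
from h import *
go([.639,.031,.006],22.3)
from station import eyes
for n,b in (("scene",(130,140,240,220)),):
    c=eyes.camera(n); np.savez(f"pics/{n}4.npz",**c); crop(c,*b,7,f"pics/{n}4.png")
E
```

```text
clock: 9.0
tool_pos: [0.6373, 0.03, 0.0549]
orientation: [-3.082, -0.607, 0.008]
ft_force: [-1.2, 0.0, -0.3]
finger_gap: 0.0782
clock: 9.4
tool_pos: [0.6381, 0.0303, 0.0063]
orientation: [-3.082, -0.607, 0.005]
ft_force: [-0.7, -0.5, -0.5]
finger_gap: 0.0783
t 9.4 tcp [0.6381 0.0303 0.0063] F [-0.66 -0.5  -0.47] T [-0.007  0.002 -0.039] gap 78.3 q [ 0.31  0.79 -0.64  1.75  0.62  0.82 -0.24]
heading x 22.29 tilt 0.18
shift tool mm [ 1.1 -0.3  0.3]
turn deg [np.float64(-0.01), np.float64(179.99)]
```

View pics/scene4.png

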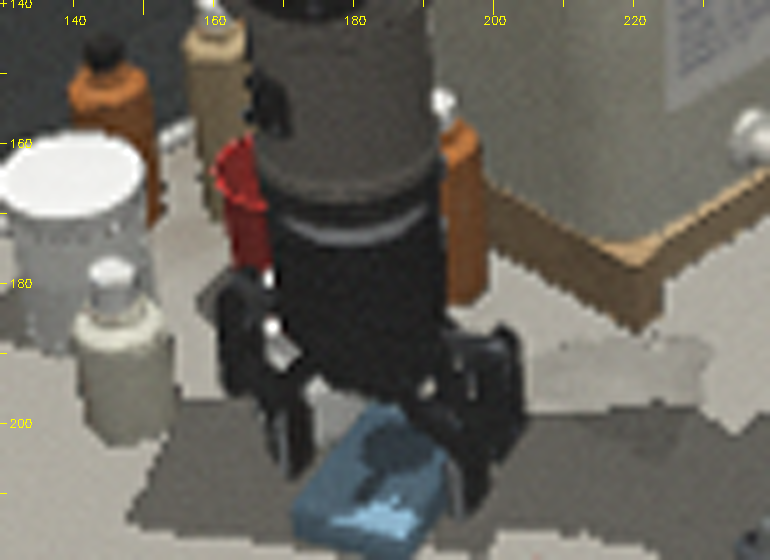

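```bash
python3 -m inch '[66,0,0,0,0, 60,0,0,0,0, 40,0,0,0,0, 40,0,0,0,0, 40,0,0,0,0]'
python3 - <<'E'
from h import *
go([.639,.031,.006],22.3)
E
```

```text
clock: 9.95
tool_pos: [0.6404, 0.031, 0.0099]
orientation: [3.082, 0.607, 0.004]
ft_force: [-0.9, 1.1, 5.1]
finger_gap: 0.0582
t 9.95 tcp [0.6404 0.031  0.0099] F [-0.93  1.05  5.11] T [0.032 0.221 0.041] gap 58.2 q [ 0.31  0.78 -0.64  1.75  0.61  0.82 -0.24]
heading x 22.28 tilt 0.13
shift tool mm [-1.4 -0.5  3.9]
turn deg [np.float64(-0.02), np.float64(179.98)]
```

```bash
python3 -m inch '[40,0,0,-15,0, 40,0,0,-30,0, 40,0,0,-40,0, 40,0,0,-40,0, 40,0,0,0,0]'
python3 - <<'E'
from h import *
go([.639,.031,.13],22.3)
from station import eyes
for n,b in (("scene",(130,120,240,200)),):
    c=eyes.camera(n); np.savez(f"pics/{n}5.npz",**c); crop(c,*b,7,f"pics/{n}5.png")
E
```

```text
clock: 10.45
tool_pos: [0.6431, 0.0319, 0.1405]
orientation: [3.082, 0.607, 0.017]
ft_force: [1.0, 0.7, -1.2]
finger_gap: 0.0579
t 10.45 tcp [0.6431 0.0319 0.1405] F [ 0.97  0.7  -1.19] T [ 0.058 -0.023 -0.016] gap 57.9 q [ 0.37  0.63 -0.74  1.68  0.49  1.01 -0.14]
heading x 22.28 tilt 0.61
shift tool mm [-4.2 -0.7 10.4]
turn deg [np.float64(-0.02), np.float64(179.98)]
```

View pics/scene5.png

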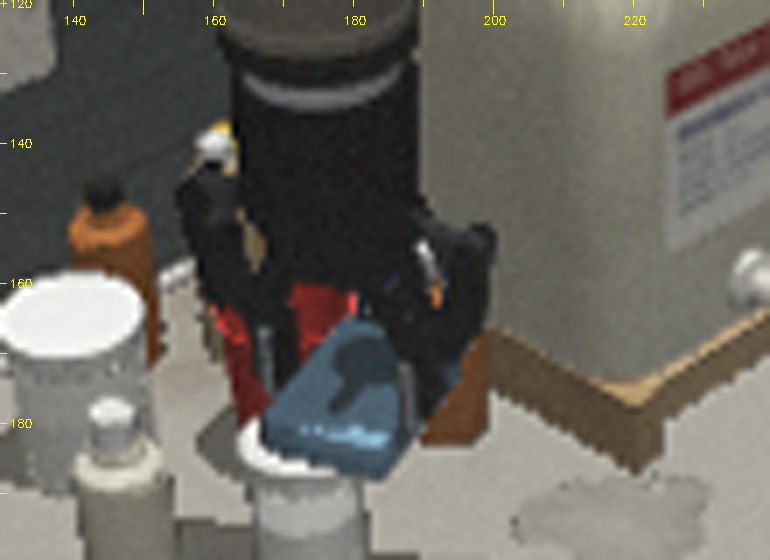

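```bash
python3 -m inch '[40,-29.5,6.4,0,0, 40,-29.5,6.4,0,0, 40,-29.5,6.4,0,0, 40,-29.5,6.4,0,0, 40,-29.5,6.4,0,0, 40,-29.5,6.4,0,0, 40,-29.5,6.4,0,0, 40,-29.5,6.4,0,7.6, 40,0,0,0,7.6, 40,0,0,0,7.7, 40,0,0,0,7.7, 40,0,0,0,0]'
python3 - <<'E'
from h import *
go([.4444,-.105,.07],-8.3)
from station import eyes
for n,b in (("top",(200,150,340,250)),("scene",(200,150,320,240)),):
    c=eyes.camera(n); np.savez(f"pics/{n}6.npz",**c); crop(c,*b,5.5,f"pics/{n}6.png")
E
```

```text
clock: 11.7
tool_pos: [0.4395, -0.1063, 0.1328]
orientation: [3.133, -0.23, -0.002]
ft_force: [0.4, 0.1, -1.4]
finger_gap: 0.0576
t 11.7 tcp [ 0.4395 -0.1063  0.1328] F [ 0.39  0.1  -1.41] T [ 0.023 -0.051  0.014] gap 57.6 q [ 0.71  0.33 -0.71  2.13  0.3   0.79 -0.33]
heading x -8.39 tilt 0.09
shift tool mm [ 4.8 -2.  62.8]
turn deg [np.float64(-0.09), np.float64(179.91)]
```

View pics/scene6.png

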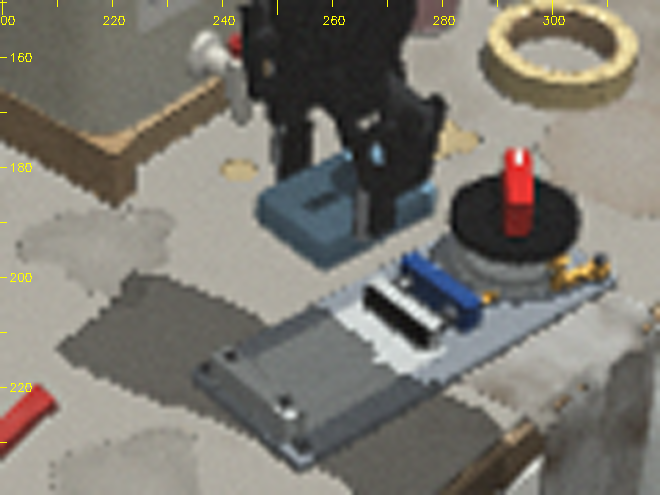

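View pics/top6.png

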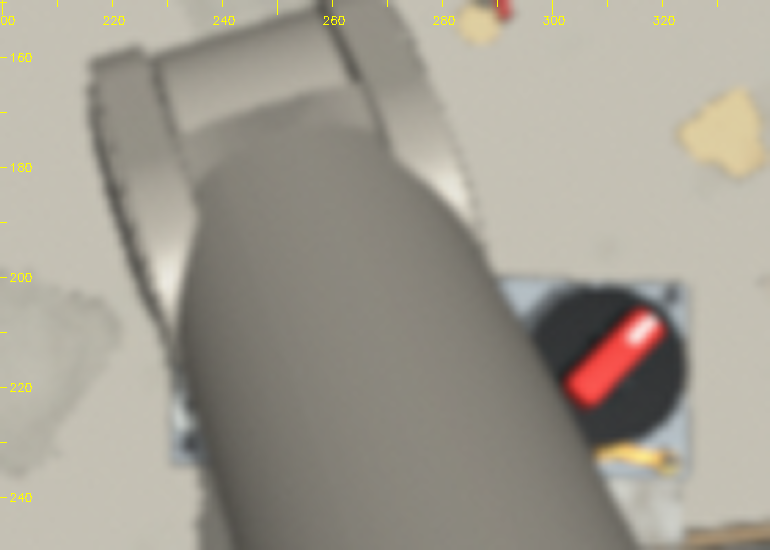

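```bash
python3 - <<'E'
from h import *
np.set_printoptions(precision=4,suppress=True)
s=load("pics/scene6.npz"); crop(s,240,165,300,215,12,"pics/s6b.png")
E
```

```text
(no output)
```

View pics/s6b.png

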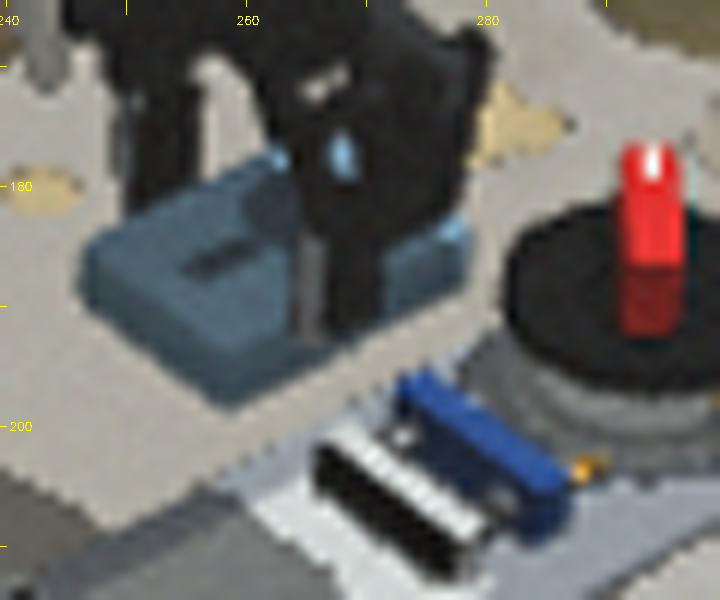

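```bash
python3 - <<'E'
from h import *
np.set_printoptions(precision=1,suppress=True)
s=load("pics/scene6.npz")
yaw=np.radians(-8.3); Rz=R.from_euler('z',yaw).as_matrix(); K=np.array([.421,-.262,0]); C=K-Rz@[0,-.083,0]
f=lambda p:(Rz.T@(p-C))*1000
st,Rm=pose(); print("tcp",f(st["tool_pos"]),st["tool_pos"])
z=st["tool_pos"][2]-.0099
for u,v,zz in ((258,198.3,z),(246.7,189.5,z),(278,189,z),(258.8,193.8,z+.022),(246.8,186,z+.022),(278,183.5,z+.022)): print(f(atz(s,u,v,zz)))
# finger seen: right finger inner pad edge bottom (264.3,193) right finger outer (271.5,190); 
for zo in (0,.004):
  for sx in (.03,-.03):
    for sy in (.011,-.011): print(zo,sx,sy,np.round(proj(s,st["tool_pos"]+Rm[:,0]*sx+Rm[:,1]*sy+[0,0,zo]),1))
E
```

```text
tcp [ -3.9  73.9 132.9] [ 0.4 -0.1  0.1]
[-28.1 101.9 123. ]
[ 24.5 101.2 123. ]
[-33.1  24.9 123. ]
[-33.3 104.6 145. ]
[ 16.5 108.3 145. ]
[-32.8  26.8 145. ]
0 0.03 0.011 [255.9 181.9]
0 0.03 -0.011 [250.5 184.6]
0 -0.03 0.011 [269.2 191.5]
0 -0.03 -0.011 [263.7 194.4]
0.004 0.03 0.011 [256.  180.8]
0.004 0.03 -0.011 [250.5 183.6]
0.004 -0.03 0.011 [269.3 190.4]
0.004 -0.03 -0.011 [263.8 193.4]
```

```bash
python3 -m inch '[40,4.8,-2,10,0, 40,0,0,30,0, 40,0,0,30,0, 40,0,0,22,0, 40,0,0,0,0]'
python3 - <<'E'
from h import *
go([.4444,-.105,.020],-8.3)
from station import eyes
for n,b in (("scene",(220,170,320,240)),):
    c=eyes.camera(n); np.savez(f"pics/{n}7.npz",**c); crop(c,*b,8,f"pics/{n}7.png")
E
```

```text
clock: 12.3
tool_pos: [0.4433, -0.1042, 0.0383]
orientation: [-3.132, 0.224, 0.009]
ft_force: [-0.4, 0.1, -1.6]
finger_gap: 0.0581
t 12.3 tcp [ 0.4433 -0.1042  0.0383] F [-0.44  0.11 -1.65] T [-0.005  0.004 -0.002] gap 58.1 q [ 0.59  0.5  -0.6   2.18  0.48  0.61 -0.5 ]
heading x -8.18 tilt 0.35
shift tool mm [ 1.3  0.7 18.3]
turn deg [np.float64(0.12), np.float64(-179.88)]
```

View pics/scene7.png

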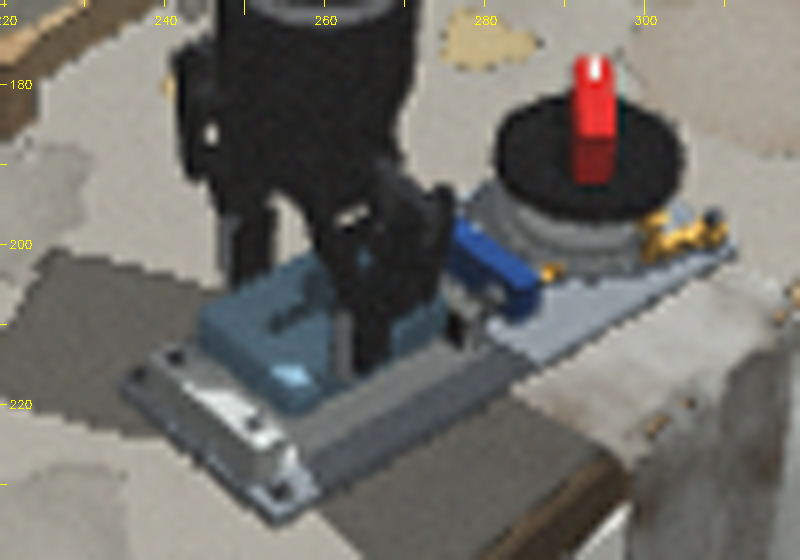

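```bash
python3 -m inch '[40,0,0,10,0, 40,0,0,6,0, 40,0,0,0,0]'
python3 - <<'E'
from h import *
go([.4444,-.105,.020],-8.3)
from station import eyes
for n,b in (("scene",(220,170,320,240)),):
    c=eyes.camera(n); np.savez(f"pics/{n}8.npz",**c); crop(c,*b,8,f"pics/{n}8.png")
E
```

```text
clock: 12.65
tool_pos: [0.4454, -0.105, 0.0251]
orientation: [3.133, -0.228, -0.0]
ft_force: [-0.0, -0.4, -1.5]
finger_gap: 0.0579
t 12.65 tcp [ 0.4454 -0.105   0.0251] F [-0.04 -0.41 -1.49] T [0.042 0.056 0.026] gap 57.9 q [ 0.57  0.52 -0.57  2.18  0.52  0.57 -0.53]
heading x -8.31 tilt 0.01
shift tool mm [-1.   0.1  5.1]
turn deg [np.float64(-0.01), np.float64(179.99)]
```

View pics/scene8.png

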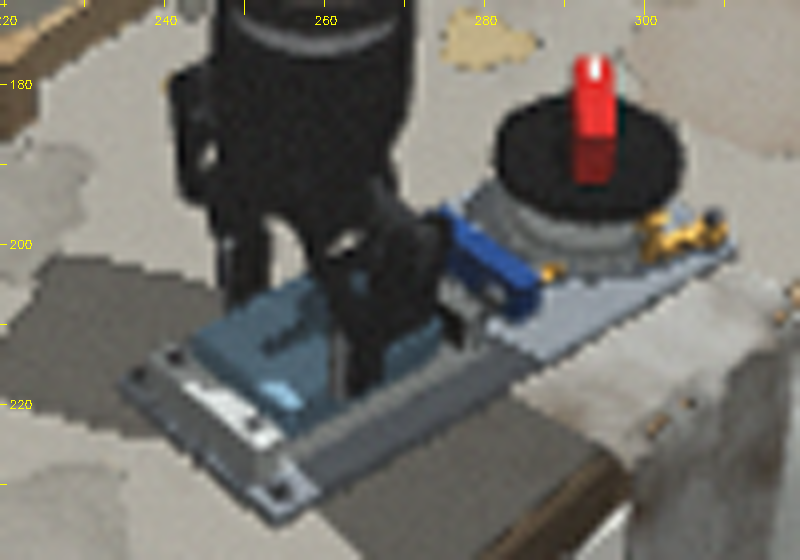

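```bash
python3 -m inch '[40,0,0,4,0, 40,0,0,1.5,0, 40,0,0,0,0]'
python3 - <<'E'
from h import *
go([.4444,-.105,.020],-8.3)
E
```

```text
clock: 13.0
tool_pos: [0.4457, -0.105, 0.0199]
orientation: [3.133, -0.228, 0.0]
ft_force: [-0.4, 0.2, -1.4]
finger_gap: 0.058
t 13.0 tcp [ 0.4457 -0.105   0.0199] F [-0.39  0.24 -1.44] T [ 0.027 -0.098  0.031] gap 58.0 q [ 0.56  0.53 -0.56  2.18  0.53  0.56 -0.54]
heading x -8.32 tilt 0.02
shift tool mm [-1.2  0.2 -0.1]
turn deg [np.float64(-0.02), np.float64(179.98)]
```

Not yet touching (force still −1.4 N = weight); feel further down.

```bash
python3 -m inch '[40,0,0,1.5,0, 40,0,0,0,0]'
python3 -m inch '[40,0,0,1.5,0, 40,0,0,0,0]'
```

```text
clock: 13.2
tool_pos: [0.4457, -0.1051, 0.0197]
orientation: [3.132, -0.228, 0.001]
ft_force: [-6.5, 0.0, 20.9]
finger_gap: 0.0579
clock: 13.4
tool_pos: [0.4458, -0.1051, 0.0196]
orientation: [3.13, -0.227, 0.001]
ft_force: [-12.9, 1.8, 44.2]
finger_gap: 0.0583
```

```bash
python3 -m inch '[40,0,0,-2.8,0, 40,0,0,0,0]'
python3 -m inch '[62,0,0,0,0, 70,0,0,0,0, 78,0,0,0,0, 78,0,0,-10,0, 78,0,0,-30,0, 78,0,0,-40,0, 78,0,0,-45,0, 78,0,0,-45,0, 78,0,0,-10,0, 78,0,0,0,0]'
python3 - <<'E'
from h import *
go([.421,-.262,.12],38)
from station import eyes
for n,b in (("scene",(220,170,320,240)),("top",(200,170,340,250))):
    c=eyes.camera(n); np.savez(f"pics/{n}9.npz",**c); crop(c,*b,{"scene":8,"top":5.5}[n],f"pics/{n}9.png")
E
```

```text
clock: 13.6
tool_pos: [0.446, -0.105, 0.0202]
orientation: [3.133, -0.228, 0.002]
ft_force: [1.2, 0.2, -2.2]
finger_gap: 0.0579
clock: 14.6
tool_pos: [0.4467, -0.1052, 0.2017]
orientation: [3.132, -0.228, 0.007]
ft_force: [-0.2, -0.3, 0.3]
finger_gap: 0.078
t 14.6 tcp [ 0.4467 -0.1052  0.2017] F [-0.23 -0.34  0.26] T [-0.018 -0.011 -0.075] gap 78.0 q [ 0.78  0.23 -0.77  2.05  0.2   0.93 -0.24]
heading x -8.34 tilt 0.26
shift tool mm [ -3.  158.7  81.9]
turn deg [np.float64(-46.34), np.float64(133.66)]
```

View pics/scene9.png

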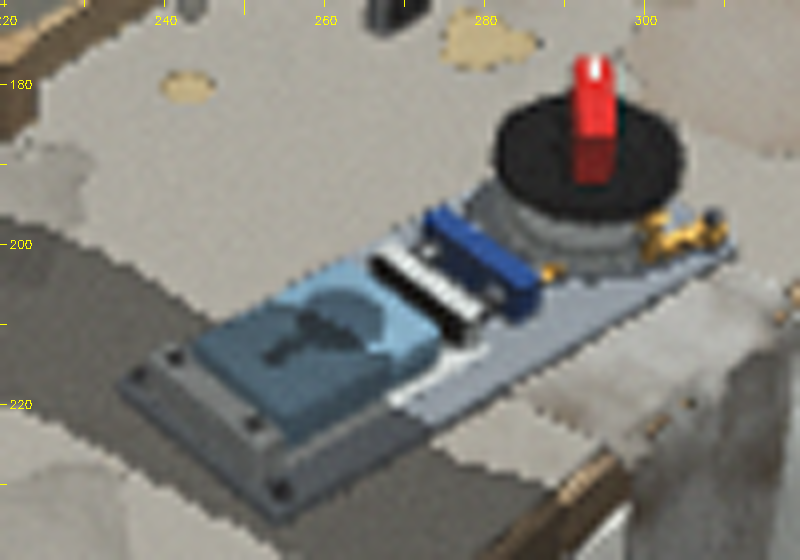

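View pics/top9.png

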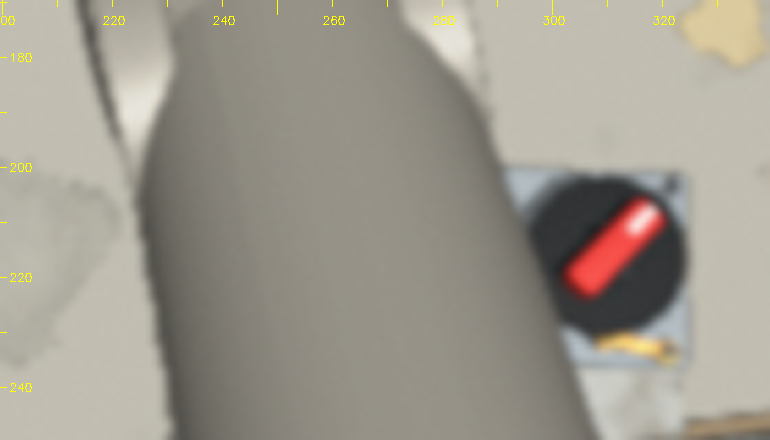

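```bash
python3 -m inch '[50,0,30,0,0, 50,-3,35,0,0, 50,0,35,0,0, 50,0,35,0,0, 50,0,23.7,0,-6.3, 50,0,0,0,-8, 50,0,0,0,-8, 50,0,0,0,-8, 50,0,0,0,-8, 50,0,0,0,-8, 50,0,0,0,0]'
python3 - <<'E'
from h import *
go([.421,-.262,.058],38)
E
```

```text
clock: 15.8
tool_pos: [0.4184, -0.2608, 0.1975]
orientation: [-2.966, -1.024, 0.003]
ft_force: [-0.5, 0.1, 0.2]
finger_gap: 0.0502
t 15.8 tcp [ 0.4184 -0.2608  0.1975] F [-0.49  0.09  0.16] T [ 0.     0.019 -0.033] gap 50.2 q [ 1.13  0.32 -0.82  1.97  0.28  0.97  0.83]
heading x 38.07 tilt 0.24
shift tool mm [  1.4   3.1 139.5]
turn deg [np.float64(0.07), np.float64(-179.93)]
```

```bash
python3 -m inch '[50,1,2,35,0, 50,0,0,35,0, 50,0,0,35,0, 50,0,0,22,0, 50,0,0,0,0]'
python3 - <<'E'
from h import *
go([.421,-.262,.058],38)
E
```

```text
clock: 16.3
tool_pos: [0.4187, -0.2608, 0.0689]
orientation: [-2.966, -1.017, 0.008]
ft_force: [-0.9, -1.1, 0.3]
finger_gap: 0.0498
t 16.3 tcp [ 0.4187 -0.2608  0.0689] F [-0.87 -1.09  0.31] T [-0.001  0.037  0.047] gap 49.8 q [ 1.    0.51 -0.7   2.07  0.49  0.73  0.65]
heading x 37.85 tilt 0.46
shift tool mm [ 1.1  2.5 10.9]
turn deg [np.float64(-0.15), np.float64(179.85)]
```

```bash
python3 -m inch '[40,0,0,5,0, 30,0,0,0,0, 30,0,0,0,0]'
python3 - <<'E'
from h import *
go([.421,-.262,.058],38)
E
```

```text
clock: 16.6
tool_pos: [0.4222, -0.2629, 0.0685]
orientation: [2.97, 1.021, 0.002]
ft_force: [-0.4, -1.0, 0.4]
finger_gap: 0.03
t 16.6 tcp [ 0.4222 -0.2629  0.0685] F [-0.44 -1.05  0.36] T [ 0.002  0.001 -0.045] gap 30.0 q [ 1.    0.51 -0.7   2.07  0.5   0.72  0.64]
heading x 37.94 tilt 0.1
shift tool mm [-0.5 -1.5 10.5]
turn deg [np.float64(-0.06), np.float64(179.94)]
```

```bash
python3 -m inch '[30,0,-1,10,0, 20,0,0,0,0, 0,0,0,0,0, 0,0,0,0,0, 0,0,0,0,0]'
python3 - <<'E'
from h import *
go([.421,-.262,.058],38)
E
```

```text
clock: 17.1
tool_pos: [0.4206, -0.2616, 0.0574]
orientation: [-2.97, -1.022, 0.001]
ft_force: [-0.4, 0.0, -2.4]
finger_gap: 0.015
t 17.1 tcp [ 0.4206 -0.2616  0.0574] F [-0.39  0.04 -2.42] T [0.012 0.223 0.021] gap 15.0 q [ 0.98  0.53 -0.68  2.08  0.51  0.7   0.63]
heading x 37.98 tilt 0.05
shift tool mm [ 0.1  0.6 -0.6]
turn deg [np.float64(-0.02), np.float64(179.98)]
```

```bash
python3 -m inch '[0,0,0,0,5, 0,0,0,0,6, 0,0,0,0,6, 0,0,0,0,6, 0,0,0,0,6, 0,0,0,0,6, 0,0,0,0,5, 0,0,0,0,0]'
python3 - <<'E'
from h import *
go([.421,-.262,.058],-2)
from station import eyes
for n,b in (("scene",(220,170,320,240)),("top",(200,170,340,250))):
    c=eyes.camera(n); np.savez(f"pics/{n}10.npz",**c); crop(c,*b,{"scene":8,"top":5.5}[n],f"pics/{n}10.png")
E
```

```text
clock: 17.9
tool_pos: [0.421, -0.2614, 0.0575]
orientation: [-3.141, 0.056, -0.0]
ft_force: [1.0, 0.5, -5.0]
finger_gap: 0.0148
t 17.9 tcp [ 0.421  -0.2614  0.0575] F [ 1.04  0.53 -5.01] T [ 0.235 -0.146 -0.001] gap 14.8 q [ 0.85  0.49 -0.52  2.09  0.39  0.66  0.04]
heading x -2.04 tilt 0.01
shift tool mm [-0.   0.6 -0.5]
turn deg [np.float64(-0.04), np.float64(179.96)]
```

View pics/scene10.png

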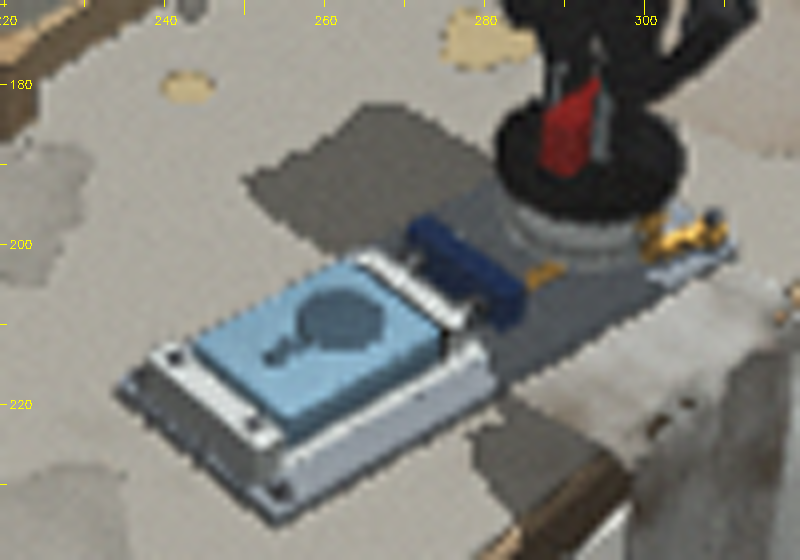

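View pics/top10.png

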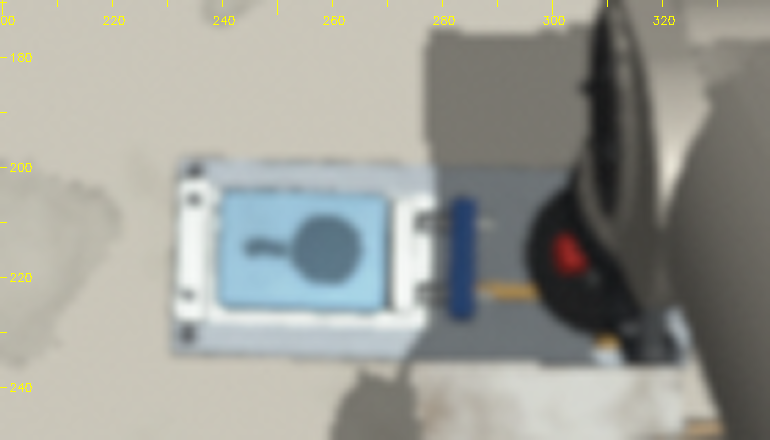

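```bash
cat > t.py <<'E'
from h import *
s,Rm=pose(); print(round(s["clock"],2),"head",np.degrees(np.arctan2(Rm[1,0],Rm[0,0])).round(2),"Tz",s["torque"].round(3),"F",s["ft_force"].round(1),"q6 eff",s["effort"][6].round(3))
E
python3 -m inch '[0,0,0,0.3,0, 0,0,0,0,0]';python3 t.py
python3 -m inch '[0,0,0,0,4, 0,0,0,0,0]';python3 t.py
python3 -m inch '[0,0,0,0,4, 0,0,0,0,0]';python3 t.py
python3 -m inch '[0,0,0,0,4, 0,0,0,0,0]';python3 t.py
python3 -m inch '[0,0,0,0,3, 0,0,0,0,0]';python3 t.py
python3 -m inch '[0,0,0,0,3, 0,0,0,0,0]';python3 t.py
```

```text
clock: 18.2
tool_pos: [0.4211, -0.2615, 0.0574]
orientation: [-3.141, 0.054, -0.0]
ft_force: [-0.2, 1.9, -0.8]
finger_gap: 0.0147
18.2 head -1.95 Tz [0.485 0.024 0.028] F [-0.2  1.9 -0.8] q6 eff -0.015
clock: 18.4
tool_pos: [0.4211, -0.2615, 0.0574]
orientation: [-3.137, 0.165, -0.0]
ft_force: [0.6, 1.7, -0.7]
finger_gap: 0.0151
18.4 head -6.02 Tz [ 0.572  0.002 -0.02 ] F [ 0.6  1.7 -0.7] q6 eff -0.53
clock: 18.6
tool_pos: [0.4212, -0.2615, 0.0574]
orientation: [-3.13, 0.272, -0.0]
ft_force: [0.3, 3.1, 0.6]
finger_gap: 0.015
18.6 head -9.95 Tz [ 0.649 -0.049 -0.051] F [0.3 3.1 0.6] q6 eff -0.469
clock: 18.8
tool_pos: [0.4212, -0.2615, 0.0574]
orientation: [-3.118, 0.38, -0.0]
ft_force: [1.1, 2.0, -0.5]
finger_gap: 0.0147
18.8 head -13.9 Tz [ 0.661 -0.069 -0.006] F [ 1.1  2.  -0.5] q6 eff -0.528
clock: 19.0
tool_pos: [0.4213, -0.2616, 0.0574]
orientation: [-3.108, 0.46, -0.001]
ft_force: [0.8, 2.2, -0.3]
finger_gap: 0.0146
19.0 head -16.86 Tz [ 0.7   -0.165 -0.011] F [ 0.8  2.2 -0.3] q6 eff -0.39
clock: 19.2
tool_pos: [0.4213, -0.2616, 0.0574]
orientation: [-3.094, 0.542, -0.001]
ft_force: [1.7, 2.9, -0.8]
finger_gap: 0.015
19.2 head -19.87 Tz [ 0.802 -0.163 -0.061] F [ 1.7  2.9 -0.8] q6 eff -0.353
```

```bash

python3 -m inch '[0,0,0,0,3, 0,0,0,0,0]' >/dev/null;python3 t.py
python3 -m inch '[0,0,0,0,0]' >/dev/null;python3 t.py
python3 -m inch '[0,0,0,0,3, 0,0,0,0,0]' >/dev/null;python3 t.py
python3 -m inch '[0,0,0,0,0]' >/dev/null;python3 t.py
python3 -m inch '[0,0,0,0,3, 0,0,0,0,0]' >/dev/null;python3 t.py
python3 -m inch '[0,0,0,0,0]' >/dev/null;python3 t.py
python3 - <<'E'
from h import *
from station import eyes
for n,b in (("scene",(225,185,305,240)),("top",(225,190,305,240))):
    c=eyes.camera(n); np.savez(f"pics/{n}11.npz",**c); crop(c,*b,10,f"pics/{n}11.png")
E
```

```text
19.4 head -22.86 Tz [ 0.767 -0.295  0.007] F [ 0.5  3.6 -0.1] q6 eff -0.389
19.5 head -22.84 Tz [ 0.819 -0.292 -0.014] F [1.  4.1 0.1] q6 eff -0.024
19.7 head -25.93 Tz [ 0.824 -0.397  0.034] F [ 2.   3.8 -0.9] q6 eff -0.387
19.8 head -25.87 Tz [ 0.815 -0.455  0.063] F [ 1.7  3.2 -0.9] q6 eff -0.027
20.0 head -28.95 Tz [ 0.836 -0.575  0.004] F [ 3.3  3.9 -0.6] q6 eff -0.394
20.1 head -28.89 Tz [ 0.894 -0.571  0.057] F [ 2.1  3.4 -0.7] q6 eff -0.035
```

View pics/scene11.png

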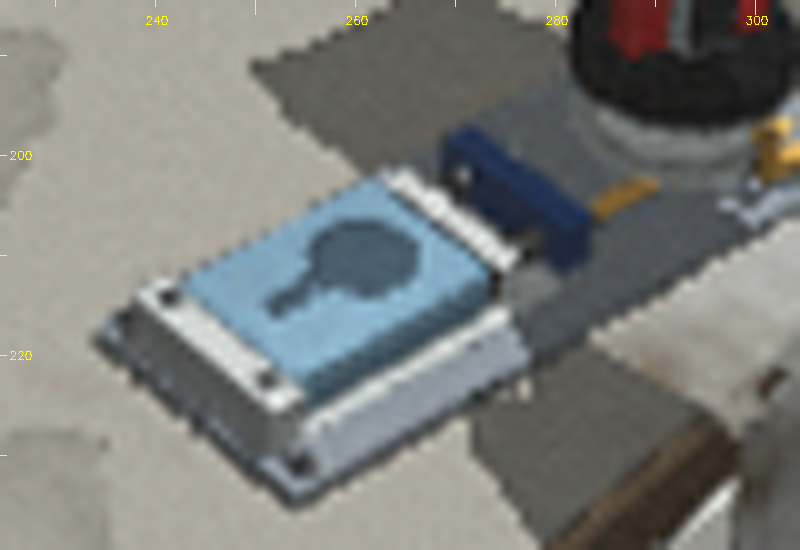

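View pics/top11.png

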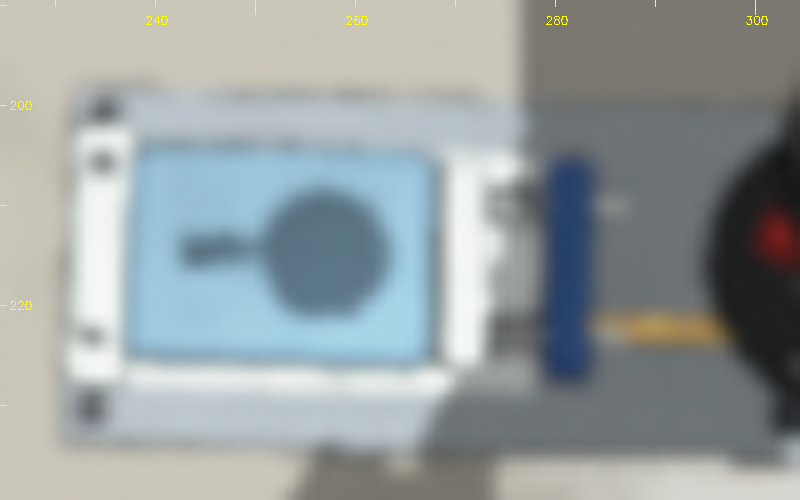

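```bash

python3 -m inch '[0,0,0,0,4, 0,0,0,0,0]' >/dev/null;python3 t.py
python3 -m inch '[0,0,0,0,0]' >/dev/null;python3 t.py
python3 -m inch '[0,0,0,0,0]' >/dev/null;python3 t.py
python3 -m inch '[0,0,0,0,3, 0,0,0,0,0]' >/dev/null;python3 t.py
python3 -m inch '[0,0,0,0,0]' >/dev/null;python3 t.py
python3 -m inch '[0,0,0,0,0]' >/dev/null;python3 t.py
python3 -m inch '[0,0,0,0,3, 0,0,0,0,0]' >/dev/null;python3 t.py
python3 -m inch '[0,0,0,0,0]' >/dev/null;python3 t.py
python3 -m inch '[0,0,0,0,0]' >/dev/null;python3 t.py
```

```text
20.4 head -32.99 Tz [ 0.863 -0.72   0.096] F [ 3.4  3.6 -0.4] q6 eff -0.57
20.5 head -32.88 Tz [ 0.917 -0.759  0.05 ] F [ 3.2  4.  -0.5] q6 eff -0.087
20.6 head -32.92 Tz [ 0.911 -0.831  0.128] F [ 3.3  3.9 -0.6] q6 eff -0.051
20.8 head -35.99 Tz [ 0.892 -0.897  0.058] F [ 4.   3.6 -1. ] q6 eff -0.452
20.9 head -35.9 Tz [ 0.841 -0.85   0.036] F [ 3.7  3.8 -1.2] q6 eff -0.079
21.0 head -35.89 Tz [ 0.867 -0.911  0.072] F [ 3.5  3.7 -0.4] q6 eff -0.048
21.2 head -38.96 Tz [ 0.946 -1.005  0.087] F [ 4.1  2.9 -1.2] q6 eff -0.429
21.3 head -38.88 Tz [ 0.903 -0.948  0.044] F [ 4.7  3.1 -0.5] q6 eff -0.089
21.4 head -38.88 Tz [ 0.902 -0.939  0.071] F [ 3.9  2.9 -0.8] q6 eff -0.061
```

```bash

for i in 1; do python3 -m inch '[0,0,0,0,2, 0,0,0,0,0]' >/dev/null;python3 t.py
python3 -m inch '[0,0,0,0,0]' >/dev/null;python3 t.py
python3 -m inch '[0,0,0,0,0]' >/dev/null;python3 t.py
python3 -m inch '[0,0,0,0,2, 0,0,0,0,0]' >/dev/null;python3 t.py
python3 -m inch '[0,0,0,0,0]' >/dev/null;python3 t.py
python3 -m inch '[0,0,0,0,0]' >/dev/null;python3 t.py; done
python3 - <<'E'
from h import *
from station import eyes
for n,b in (("scene",(225,185,305,240)),("top",(225,190,305,240))):
    c=eyes.camera(n); np.savez(f"pics/{n}12.npz",**c); crop(c,*b,10,f"pics/{n}12.png")
E
```

```text
21.6 head -40.93 Tz [ 0.878 -0.955  0.073] F [ 3.   2.7 -1.3] q6 eff -0.264
21.7 head -40.89 Tz [ 0.902 -0.944  0.02 ] F [ 4.4  4.1 -1.7] q6 eff -0.048
21.8 head -40.89 Tz [ 0.925 -1.018  0.015] F [ 4.1  3.6 -1.5] q6 eff -0.032
22.0 head -42.92 Tz [ 0.878 -0.996  0.131] F [ 4.1  3.9 -2. ] q6 eff -0.334
22.1 head -42.88 Tz [ 0.878 -0.965  0.069] F [ 3.7  3.  -0.9] q6 eff -0.109
22.2 head -42.87 Tz [ 0.853 -0.928  0.047] F [ 4.9  3.2 -1. ] q6 eff -0.093
```

View pics/top12.png

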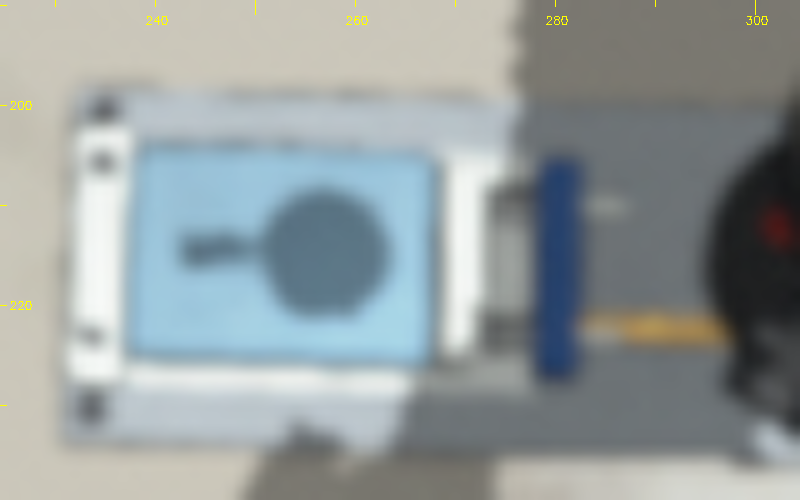

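View pics/scene12.png

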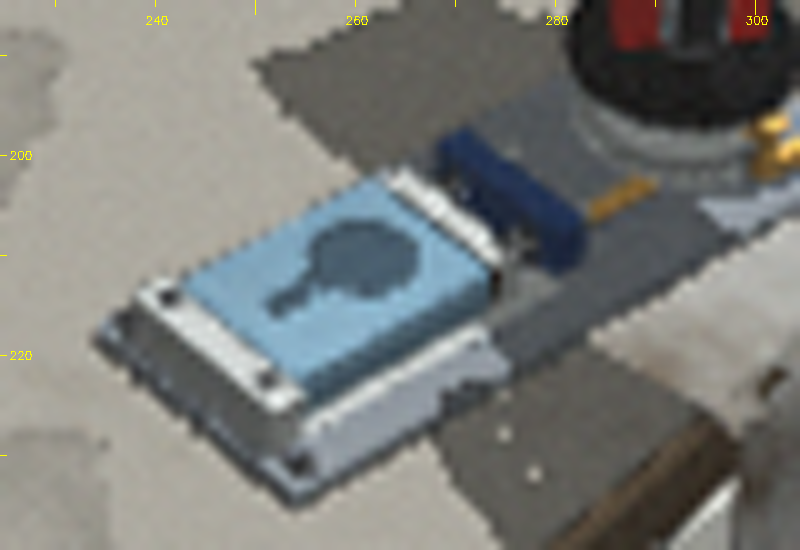

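```bash
python3 - <<'E'
from h import *
for n in (0,2,10,11,12):
    c=load(f"pics/top{n}.npz"); p=c["pixels"][211:218,262:292].astype(int).mean(0)
    print(n); print(" B-R",(p[:,2]-p[:,0]).astype(int).tolist()); print(" sum",(p.sum(1)/3).astype(int).tolist())
    hsv=cv2.cvtColor(c["pixels"],cv2.COLOR_RGB2HSV); d=(c["pixels"][...,2].astype(float)-c["pixels"][...,0])[206:228,272:296]; d=np.clip(d-20,0,None)
    print(" blue centroid u",(d*np.arange(272,296)).sum()/d.sum())
E
```

```text
0
 B-R [0, 0, 0, 0, 1, 1, 1, 1, 0, 1, 1, 1, 1, 1, 1, 7, 40, 92, 109, 100, 68, 30, 14, 12, 13, 14, 14, 14, 14, 14]
 sum [238, 238, 238, 234, 210, 167, 189, 227, 235, 234, 228, 223, 224, 225, 216, 177, 126, 107, 109, 115, 132, 156, 175, 181, 181, 181, 180, 181, 180, 176]
 blue centroid u 280.22908011869436
2
 B-R [0, 0, 0, 1, 1, 1, 1, 1, 1, 1, 1, 0, 0, 1, 1, 1, 3, 6, 7, 7, 7, 8, 13, 35, 61, 67, 61, 39, 15, 7]
 sum [242, 243, 242, 238, 222, 188, 161, 155, 155, 155, 151, 133, 115, 132, 147, 145, 130, 112, 104, 103, 104, 101, 91, 72, 67, 68, 71, 80, 95, 109]
 blue centroid u 286.9531902206321
10
 B-R [42, 42, 45, 53, 61, 63, 64, 56, 31, 5, 0, 0, 0, 1, 1, 2, 3, 6, 10, 23, 48, 65, 66, 56, 32, 14, 8, 7, 8, 9]
 sum [113, 117, 129, 156, 185, 195, 192, 169, 140, 177, 232, 241, 234, 219, 217, 208, 163, 117, 98, 86, 73, 68, 70, 76, 92, 108, 114, 114, 113, 113]
 blue centroid u 283.62559109874826
11
 B-R [45, 52, 60, 63, 63, 58, 33, 5, 0, 0, 1, 1, 1, 1, 2, 2, 5, 22, 53, 67, 65, 50, 26, 11, 7, 8, 8, 8, 8, 9]
 sum [128, 153, 181, 195, 194, 173, 148, 183, 234, 243, 237, 217, 193, 168, 151, 140, 121, 91, 72, 69, 70, 78, 93, 109, 114, 114, 113, 112, 113, 113]
 blue centroid u 281.43731778425655
12
 B-R [45, 52, 60, 63, 63, 57, 32, 5, 0, 1, 1, 1, 1, 1, 2, 5, 22, 53, 67, 65, 48, 23, 10, 7, 7, 8, 8, 9, 8, 8]
 sum [128, 153, 181, 195, 193, 173, 147, 182, 234, 243, 230, 179, 147, 147, 145, 127, 96, 73, 69, 72, 79, 93, 108, 114, 114, 114, 112, 113, 113, 113]
 blue centroid u 280.3571647744707
```

```bash

for i in 1; do python3 -m inch '[0,0,0,0,2, 0,0,0,0,0]' >/dev/null;python3 t.py
python3 -m inch '[0,0,0,0,0]' >/dev/null;python3 t.py
python3 -m inch '[0,0,0,0,0]' >/dev/null;python3 t.py
python3 -m inch '[0,0,0,0,2, 0,0,0,0,0]' >/dev/null;python3 t.py
python3 -m inch '[0,0,0,0,0]' >/dev/null;python3 t.py
python3 -m inch '[0,0,0,0,0]' >/dev/null;python3 t.py
python3 -m inch '[0,0,0,0,2, 0,0,0,0,0]' >/dev/null;python3 t.py
python3 -m inch '[0,0,0,0,0]' >/dev/null;python3 t.py
python3 -m inch '[0,0,0,0,0]' >/dev/null;python3 t.py; done
```

```text
22.5 head -44.92 Tz [ 0.919 -0.971  0.139] F [ 4.3  3.5 -0.5] q6 eff -0.348
22.6 head -44.87 Tz [ 0.849 -0.978  0.057] F [ 3.4  4.1 -1.9] q6 eff -0.124
22.7 head -44.87 Tz [ 0.838 -0.95   0.056] F [ 4.5  3.5 -0.9] q6 eff -0.108
22.9 head -46.92 Tz [ 0.794 -1.003  0.141] F [ 4.2  3.1 -1.9] q6 eff -0.366
23.0 head -46.87 Tz [ 0.861 -1.023  0.09 ] F [ 3.4  3.2 -1.4] q6 eff -0.142
23.1 head -46.86 Tz [ 0.829 -1.003  0.076] F [ 3.9  3.1 -1.1] q6 eff -0.126
23.3 head -48.91 Tz [ 0.832 -1.001  0.139] F [ 4.3  3.7 -1.6] q6 eff -0.359
23.4 head -48.87 Tz [ 0.848 -1.005  0.105] F [ 4.7  2.9 -2.8] q6 eff -0.141
23.5 head -48.86 Tz [ 0.835 -1.016  0.093] F [ 3.5  2.9 -1.5] q6 eff -0.125
```

```bash

python3 -m inch '[0,0,0,0,1, 0,0,0,0,0]' >/dev/null;python3 t.py
python3 -m inch '[0,0,0,0,0]' >/dev/null;python3 t.py
python3 -m inch '[0,0,0,0,0]' >/dev/null;python3 t.py
python3 -m inch '[0,0,0,0,1, 0,0,0,0,0]' >/dev/null;python3 t.py
python3 -m inch '[0,0,0,0,0]' >/dev/null;python3 t.py
python3 -m inch '[0,0,0,0,0]' >/dev/null;python3 t.py
```

```text
23.7 head -49.89 Tz [ 0.818 -1.025  0.123] F [ 4.8  3.9 -2.2] q6 eff -0.253
23.8 head -49.87 Tz [ 0.781 -0.968  0.104] F [ 3.7  2.5 -2.1] q6 eff -0.146
23.9 head -49.87 Tz [ 0.781 -1.016  0.193] F [ 4.5  2.5 -0.9] q6 eff -0.138
24.1 head -50.89 Tz [ 0.84  -1.003  0.062] F [ 3.9  2.3 -1.4] q6 eff -0.234
24.2 head -50.87 Tz [ 0.788 -1.035  0.099] F [ 4.1  4.5 -2. ] q6 eff -0.128
24.3 head -50.86 Tz [ 0.776 -1.041  0.163] F [ 4.5  2.5 -2.2] q6 eff -0.12
```

```bash

python3 -m inch '[0,0,0,0,1, 0,0,0,0,0]' >/dev/null;python3 t.py
python3 -m inch '[0,0,0,0,0]' >/dev/null;python3 t.py
python3 -m inch '[0,0,0,0,0]' >/dev/null;python3 t.py
python3 - <<'E'
from h import *
from station import eyes
c=eyes.camera("top"); np.savez("pics/top13.npz",**c)
p=c["pixels"][211:218,262:292].astype(int).mean(0)
d=(c["pixels"][...,2].astype(float)-c["pixels"][...,0])[206:228,272:296]; d=np.clip(d-20,0,None)
print(" blue centroid u",(d*np.arange(272,296)).sum()/d.sum(),(p.sum(1)/3).astype(int)[:10])
E
```

```text
24.5 head -51.89 Tz [ 0.759 -0.993  0.144] F [ 4.5  2.8 -2.5] q6 eff -0.273
24.6 head -51.86 Tz [ 0.824 -0.994  0.191] F [ 3.4  2.3 -1.6] q6 eff -0.16
24.7 head -51.86 Tz [ 0.77  -1.042  0.165] F [ 4.3  3.3 -1.1] q6 eff -0.152
 blue centroid u 279.643709825528 [129 154 181 195 194 173 148 181 231 235]
```

```bash

python3 -m inch '[17,0,0,0,0, 22,0,0,0,0, 30,0,0,0,0, 40,0,0,0,0]'; python3 t.py
python3 - <<'E'
from h import *
from station import eyes
c=eyes.camera("top"); np.savez("pics/top14.npz",**c)
d=(c["pixels"][...,2].astype(float)-c["pixels"][...,0])[206:228,272:296]; d=np.clip(d-20,0,None)
print(" blue centroid u",(d*np.arange(272,296)).sum()/d.sum())
E
```

```text
clock: 25.15
tool_pos: [0.4203, -0.2622, 0.0572]
orientation: [2.823, -1.378, -0.001]
ft_force: [0.2, -0.3, 0.3]
finger_gap: 0.0396
25.15 head -52.04 Tz [ 0.027  0.021 -0.007] F [ 0.2 -0.3  0.3] q6 eff 0.006
 blue centroid u 279.7281175059952
```

```bash

python3 -m inch '[50,0,0,-10,0, 50,0,0,-35,0, 50,0,0,-45,0, 50,0,0,-45,0, 50,0,0,-20,0, 50,0,35,0,0, 50,0,35,0,0, 50,0,35,0,0, 50,0,0,0,0, 50,0,0,0,0]'
python3 - <<'E'
from h import *
from station import eyes,bot
for n,b in (("scene",(225,170,325,240)),("top",(225,190,335,245))):
    c=eyes.camera(n); np.savez(f"pics/{n}15.npz",**c); crop(c,*b,{"scene":8,"top":7}[n],f"pics/{n}15.png")
    if n=="top":
        d=(c["pixels"][...,2].astype(float)-c["pixels"][...,0])[206:228,272:296]; d=np.clip(d-20,0,None)
        print(" blue centroid u",(d*np.arange(272,296)).sum()/d.sum())
    cv2.imwrite(f"pics/{n}15f.png",c["pixels"][:,:,::-1])
    hsv=cv2.cvtColor(c["pixels"],cv2.COLOR_RGB2HSV)
    m=(hsv[...,0]>92)&(hsv[...,0]<112)&(hsv[...,1]>50)&(c["depth"]>0); b={"top":(232,200,272,230),"scene":(238,198,276,226)}[n]
    mm=np.zeros_like(m); mm[b[1]:b[3],b[0]:b[2]]=m[b[1]:b[3],b[0]:b[2]]
    vs,us=np.nonzero(mm); p=np.array([dep(c,u,v) for u,v in zip(us,vs)])
    yaw=np.radians(-8.3); Rz=R.from_euler('z',yaw).as_matrix(); C=np.array([.421,-.262,0])-Rz@[0,-.083,0]
    q=(p-C)@Rz*1000; t=q[q[:,2]>25]; print(n,len(t),"z",np.median(q[:,2]),cv2.minAreaRect(t[:,:2].astype(np.float32)))
print(bot.observe()["tool_pos"],bot.observe()["ft_force"],bot.observe()["clock"])
E
```

```text
clock: 26.2
tool_pos: [0.3379, -0.3266, 0.213]
orientation: [2.822, -1.38, 0.001]
ft_force: [-0.0, -0.1, -0.3]
finger_gap: 0.0499
scene 372 z 31.420282868310558 ((-1.2912578582763672, 52.50282669067383), (123.87064361572266, 63.05967712402344), 89.41160583496094)
 blue centroid u 279.6962778469628
top 632 z 33.439968427479755 ((3.2032928466796875, 67.89655303955078), (82.50584411621094, 58.3746223449707), 89.74530029296875)
[ 0.3392098  -0.32563032  0.21279222] [ 0.62076328  0.83517661 -0.84989904] 26.3
```

View pics/scene15.png

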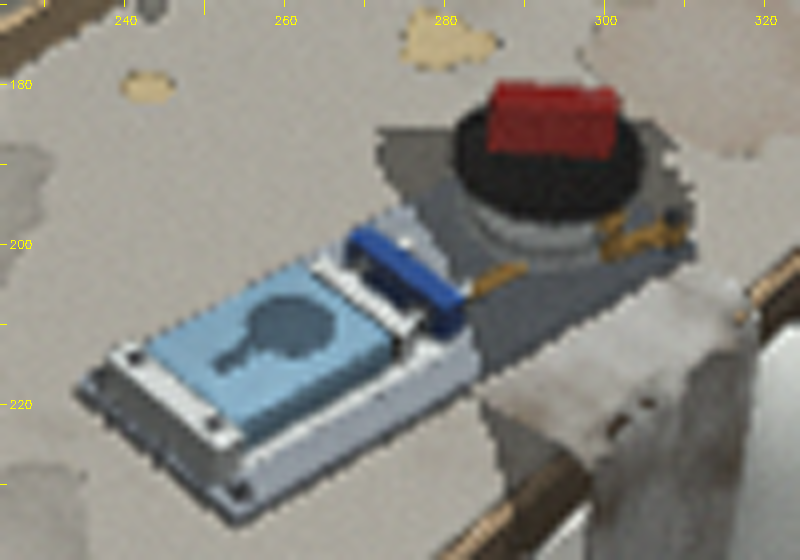

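View pics/top15.png

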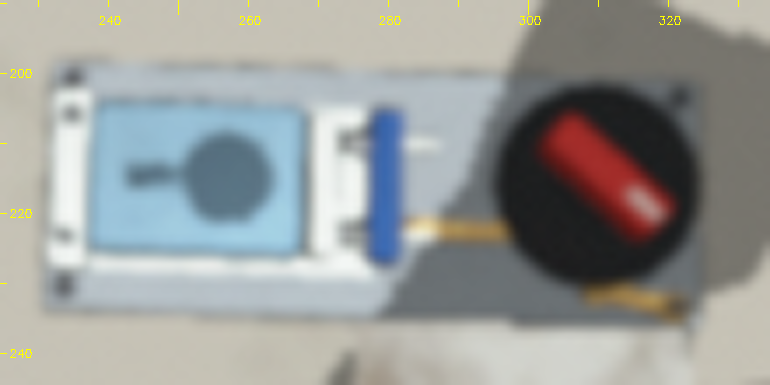

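```bash
python3 -c "
from station import bot
print(bot.job_done())"
```

```text
the job is handed in; nothing more can be done
None
```

The mould half is clamped against the fence and the job was handed in at 26.3 s. The clamping force is an estimate, not a measurement, of about 8 to 12 N.

**What I did:**
- I pushed the knob down 8 mm, turned it back about 86° and let it up.
- I laid the mould half flat on the bed between jaw and fence.
- I wound the knob clockwise, feeling between clicks, to about 12 N. When I let go, it settled back about 0.2 mm onto the pawl.

**Last checks:**
- **Position:** the mould half is against the fence, with its centre at about y = 68 mm and x = +3 mm. It lies square to within about 0.5° in both pictures and looks flat in both.
- **Knob and robot:** the knob looks up in the last pictures, and the arm is clear of everything.
- **Clamping force:** the estimates disagreed somewhat. Knob torque and winding angle gave 11 to 12 N, while the spring compression seen in the top camera gave 8 to 10 N. All are within the allowed 6 to 16 N.
- **Other disagreements:** I took the mould's final position from the top camera. The scene camera's box fit caught the blue jaw block as well, so I did not use its position. Its positions had also differed from the top camera's by 4 to 9 mm earlier.
- **Hard press:** when I set the mould half down, it pressed on the bed with 44 N for a moment (wrist reading).
- **Tape and syringe:** I did not re-measure them after the job. The arm never worked near either.

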